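# Put the returned field instruments on charge

### The job

Put the four air- and noise-monitoring instruments on the beige tray on charge: lift each one and set it down upright and gently, not dropped, fully home in its own charging dock, whose pocket has its shape and whose rim has its colour. Keep every instrument upright all the while, and leave the pen pot and the calibrator where they stand.

Things in the scene. Friction and masses are not known exactly. Their poses are not given: they have to be found in the camera images.
- pump_center (a point): Air-sampling pump: blue upright box with black lower third, display and small metal inlet stub on top. 80 mm wide (its y), 50 mm deep (its x), 80 mm tall with the stub (box 70 mm), flat foot; about 0.45 kg. It starts upright on the tray, any of four places. This point is its centre, half-way up; best gripped about 10 mm above it, clear of the dock's rim; z up; x across the 50 mm depth (the faces to grip). Goes in the blue-rimmed dock, either way round.
- gas_detector_center (a point): Gas detector: small yellow upright box, black band near the foot, display on top. 60 mm wide (its y), 42 mm deep (its x), 66 mm tall, flat foot; about 0.25 kg. It starts upright on the tray, any of four places. This point is its centre, half-way up; best gripped about 10 mm above it, clear of the dock's rim; z up; x across the 42 mm depth (the faces to grip). Goes in the yellow-rimmed dock, either way round.
- dust_monitor_center (a point): Dust monitor: orange upright box, dark band near the foot, round grey metal inlet cap on top. 62 mm wide (its y), 52 mm deep (its x), 78 mm tall with the cap (box 70 mm), flat foot; about 0.35 kg. It starts upright on the tray, any of four places. This point is its centre, half-way up; best gripped about 10 mm above it, clear of the dock's rim; z up; x across the 52 mm depth (the faces to grip). Goes in the orange-rimmed dock, either way round.
- dosimeter_center (a point): Noise dosimeter: white upright cylinder of 50 mm diameter and 50 mm height with a slim steel microphone 16 mm thick on top, 70 mm tall in all, flat foot; about 0.13 kg. It starts upright on the tray, any of four places. This point is its centre, half-way up; best gripped about 10 mm above it, clear of the dock's rim; z up; round, so any yaw will do. Goes in the white round dock.
- pump_dock: Charging dock of the pump: black, blue rim, pocket for a foot 50 mm (its x) by 80 mm (its y). Fixed to the bench. Origin: centre of the pocket, on the bench; z up; x axis along the pocket's depth, a low ledge 12 mm high with two charge lamps lies on the -x side. The pocket's floor is 12 mm above the origin; its walls rise 11 mm over the floor and flare from 3 mm play per side at the floor to 8 mm at the rim.
- gas_dock: Charging dock of the gas detector: black, yellow rim, pocket for a foot 42 mm (its x) by 60 mm (its y). Fixed to the bench. Origin: centre of the pocket, on the bench; z up; x axis along the pocket's depth, a low ledge 12 mm high with two charge lamps lies on the -x side. The pocket's floor is 12 mm above the origin; its walls rise 11 mm over the floor and flare from 3 mm play per side at the floor to 8 mm at the rim.
- dust_dock: Charging dock of the dust monitor: black, orange rim, pocket for a foot 52 mm (its x) by 62 mm (its y). Fixed to the bench. Origin: centre of the pocket, on the bench; z up; x axis along the pocket's depth, a low ledge 12 mm high with two charge lamps lies on the -x side. The pocket's floor is 12 mm above the origin; its walls rise 11 mm over the floor and flare from 3 mm play per side at the floor to 8 mm at the rim.
- dose_dock: Charging dock of the dosimeter: white square base 78 mm wide with a round cup for a foot of 50 mm diameter. Fixed to the bench. Origin: centre of the pocket, on the bench; z up; x axis along the pocket's depth, a low ledge 12 mm high with two charge lamps lies on the -x side. The pocket's floor is 12 mm above the origin; the cup's wall rises 8 mm over the floor and flares from 3 mm play all round at the floor to 8 mm at the rim.
- pen_pot: Clear plastic pot with four pens, 76 mm in diameter, pot 95 mm and pens about 150 mm tall, loose at the far side of the bench. Origin: centre of its underside. Leave it alone.
- calibrator: Acoustic calibrator, a dark grey cylinder 48 mm in diameter with a red ring and a narrower bright metal head, 82 mm tall, standing loose at the far side of the bench. It has no dock. Origin: centre of its underside. Leave it alone.
There are look-alikes about, which are no part of the job. Leave any green look-alike of the part that bears dust_monitor_center alone.

How it is judged:
By the outcome, as a careful person would: the job done as asked, in the order asked, and still so for the second after the job is handed in, with the robot touching nothing.
It also fails if it takes over 106 s, if anything falls off the work surface, if the arm or the gripper's body presses on something with over 40 N, if the wrist force passes 120 N, or if a joint passes its speed limit or range.

### The arm

A 6-joint arm with a two-finger parallel gripper is mounted at the origin on the work surface. World frame = base frame: x ahead of the robot, y to its left, z up, the work surface at z = 0. Lengths are in m, angles in rad, forces in N, time in s.
With the tool pointing down it reaches from about 0.25 to 0.775 m from the base axis. Payload 4 kg.
Tool frame: the origin (TCP) lies at the centre of the arm's flange, where the gripper is bolted on; the fingertips stand ahead of it and the grasp point (between the pads) lies 180 mm ahead of it (robot.tcp_to_tips is the z of the fingertips in the tool frame, in m); z points along the fingers, y is the direction in which the jaws open and shut (so a half turn about z gives the same grasp; the last joint's range is limited). The gripper opens to 94 mm and grips with 3 to 60 N. Pads are 16 mm wide; open, the fingers measure 119 mm over their backs; the gripper's body (75 mm by 177 mm) begins 78 mm behind the grasp point.
Start: joints at [-1.238, 0.087, 1.371, -0, 1.684, -0.103], TCP at [0.232, -0.499, 0.405] pointing down, gripper open.
Joint ranges: [-3.1, 3.1], [-0.76, 2.03], [0.27, 2.55], [-1.08, 4.22], [0.17, 2.65], [-2.57, 2.57]. Speed limits (rad/s): [2.79, 2.79, 3.14, 3.14, 3.14, 3.14].

### API

Orientations are given as [roll, pitch, yaw] about the fixed x, y, z axes, in that order (R = Rz(yaw) Ry(pitch) Rx(roll)).
In Python, from bench import robot gives the robot as it stands.
- The arm moves only by the tool move_arm, never from a script. Its argument "increments" is a list that holds one entry, the list of rows, each a list of 7 numbers: the opening, from 0 (shut) to 1 (fully open), then the shift along the tool's x, y, z as a fraction of full scale, then the turn, a rotation vector about the tool's x, y, z as a fraction of full scale. In form: [[[jaw, dx, dy, dz, rx, ry, rz], ...]]. A call has 1 to 8 rows; each row is the pose to reach, as a shift and turn from the pose commanded when the call began, along the tool's axes at that moment; what a row does not reach only later rows make up. Full scale, the value 1, is 0.1 m for a shift and pi/2 rad for a turn. A row lasts 1/12 s, in which the tool goes at most 41.7 mm and 7.16 degrees, less where a joint would pass 70% of its speed; a pose out of reach is approached as far as the arm can. A call with a number of a shift or a turn outside -1 to 1 is refused whole. A call with a gripper value outside its range is refused whole. The fingers move at their own pace and stop on an object; the grip force is fixed at half the most. Time passes only in rows, so rows that repeat a pose let the fingers close. It gives the time, the measured TCP pose, the force and the opening at its end, in the units of the state.
- robot.get_obs(): the state, without advancing time (a new reading comes with each control period).
- robot.snapshot(name): name is "side" or "top"; returns (picture, depth): 384x512x3 uint8, red, green, blue; 384x512 float32, m along the optical axis (not along the pixel's ray), 0 where there is no reading.
- robot.camera_params(name): a dict with "mtx" (3x3 intrinsics, pixels), "R" (3x3) and "t" (3): a world point X has camera coordinates R X + t. Camera axes: x right, y down, z forward; pixel columns grow to the right and rows downward; lengths in m; the calibration is good to about 2 mm. A picture is of the moment at which its call begins. camera_params takes no time and is no camera call.
- robot.close_job(): hands the job in, once; it reports no verdict.
The state is a dict: "time": time; "joint_positions": joint angles; "qvel": joint speeds; "joint_torque": joint torques, N m; "tool_pos": TCP position; "ee_rot": TCP orientation; "wrist_force": force on the tool from outside, world axes, zero at the start; "wrist_torque": the same for the moment, N m; "width": finger opening in m.
Only numpy, scipy, OpenCV 4.12 (cv2) and the standard library are available. Lean on these libraries where they do the work, as an engineer would, in place of code of your own. Each camera call takes 0.05 s, during which the arm holds its last target.

## Working session

There is one attempt and no reset: what is moved stays moved. The work goes in short steps, Python scripts to look and compute and a tool call to move; the robot and the scene stay as the last step left them, time stands still between calls to the robot, and variables do not carry over. Pictures are saved under pics/ and viewed, and the job is handed in when it is done.

Besides the shell and the picture viewer there is one more tool, called after "Call:" in YAML: its name, and indented under it one key for each argument. move_arm: Moves the arm, as the interface text tells. Its arguments: {"type":"object","properties":{"increments":{"type":"array","items":{"type":"array","items":{"type":"array","items":{"type":"number","minimum":-1,"maximum":1}}}}},"required":["increments"]}

```bash
mkdir -p pics; ls; python3 - <<'E'
from bench import robot
import cv2,numpy as np
print(robot.get_obs())
for n in("top","side"):
    p,d=robot.snapshot(n); np.savez(f"{n}0.npz",p=p,d=d)
    cv2.imwrite(f"pics/{n}0.png",cv2.resize(p[:,:,::-1],(800,600),interpolation=cv2.INTER_CUBIC))
    print(n,robot.camera_params(n))
E
```

```text
pics
{'time': 0.0, 'joint_positions': array([-1.23810807e+00,  8.79295836e-02,  1.37220010e+00, -1.00854222e-06,
        1.68357944e+00, -1.03086647e-01]), 'qvel': array([-0.00145754, -0.00022105, -0.00149514, -0.00181701,  0.00021233,
        0.0010137 ]), 'joint_torque': array([-2.53974504e-04, -3.40187895e+01, -3.02429903e+01,  7.19114835e-02,
        3.30451818e-02, -1.67398503e-04]), 'tool_pos': array([ 0.23212956, -0.4984966 ,  0.40354508]), 'ee_rot': array([-3.13948731e+00, -2.16796668e-04,  4.35774565e-01]), 'wrist_force': array([ 0.49946387,  0.40821918, -0.19560162]), 'wrist_torque': array([0.04120728, 0.02090533, 0.06609243]), 'width': 0.09373278743692448}
top {'mtx': array([[481.88838762,   0.        , 253.7665449 ],
       [  0.        , 481.88838762, 201.77728726],
       [  0.        ,   0.        ,   1.        ]]), 'R': array([[ 0.00128381, -0.9998851 ,  0.01510393],
       [-0.99291064, -0.00306976, -0.11882352],
       [ 0.11885623, -0.01484431, -0.99280051]]), 't': array([-0.02163175,  0.62818625,  1.04337669])}
side {'mtx': array([[456.48757743,   0.        , 261.43004287],
       [  0.        , 456.48757743, 195.15463262],
       [  0.        ,   0.        ,   1.        ]]), 'R': array([[-0.73810007, -0.67445734,  0.0177645 ],
       [-0.48430368,  0.5113041 , -0.70994229],
       [ 0.46974273, -0.53261187, -0.70403577]]), 't': array([0.45983967, 0.36171353, 0.8991629 ])}
```

View pics/top0.png

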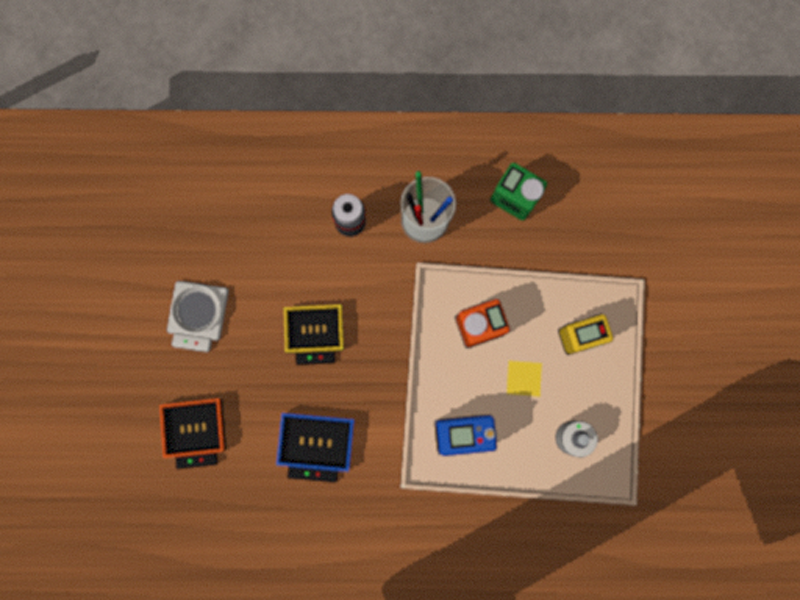

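View pics/side0.png

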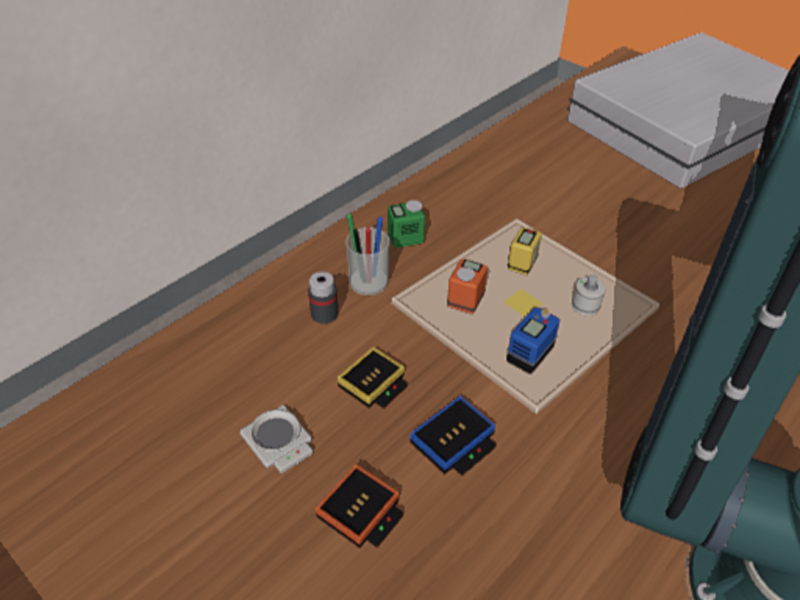

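```bash
cat > h.py <<'E'
import numpy as np,cv2
from bench import robot
P={n:robot.camera_params(n) for n in("top","side")}
def cloud(n,d):
    c=P[n];v,u=np.mgrid[:384,:512]
    r=np.stack([(u-c["mtx"][0,2])/c["mtx"][0,0],(v-c["mtx"][1,2])/c["mtx"][1,1],np.ones_like(u,float)],-1)*d[...,None]
    return (r-c["t"])@c["R"]
def ray(n,uv,z):
    c=P[n];uv=np.atleast_2d(uv)
    r=np.c_[(uv-c["mtx"][:2,2])/c["mtx"][0,0],np.ones(len(uv))]@c["R"]
    o=-c["R"].T@c["t"];return o+r*((z-o[2])/r[:,2])[:,None]
def px(n,X):
    c=P[n];q=c["R"]@np.asarray(X)+c["t"];return (c["mtx"]@(q/q[2]))[:2]
E
python3 - <<'E'
from h import *
f=np.load("top0.npz");p,d=f["p"],f["d"];W=cloud("top",d)
s=1/1.5625
def med(x,y,r=2):
    u,v=int(x*s),int(y*s);return np.nanmedian(W[v-r:v+r+1,u-r:u+r+1].reshape(-1,3),0).round(4)
for k,(x,y) in dict(tray1=(440,380),tray2=(620,390),tray3=(540,290),wood=(250,380),wood2=(370,300),wood3=(350,540),pumptop=(455,445),gas=(575,345),dust=(490,335),dose=(568,445),pumpd=(315,430),gasd=(300,320),dustd=(190,440),dosed=(198,310),rimT=(315,414),rimr=(352,443)).items(): print(k,med(x,y,2 if 'rim' not in k else 0))
hsv=cv2.cvtColor(p,cv2.COLOR_RGB2HSV)
# tall things on tray by height
m=((W[...,2]>0.035)&(d>0)).astype(np.uint8)
n,l,st,c=cv2.connectedComponentsWithStats(m)
for i in range(1,n):
    if st[i,4]<60: continue
    Q=W[l==i];zt=np.percentile(Q[:,2],90)
    T=Q[Q[:,2]>zt-.012]
    print(c[i].round(1),st[i,4],"ztop",zt.round(4),Q[:,2].max().round(4),"rgb",p[l==i].mean(0).astype(int),end=' ')
    r=cv2.minAreaRect((T[:,:2]*1000).astype(np.float32));print(np.round(r[0],1),np.round(r[1],1),round(r[2],1))
E
```

```text
tray1 [ 0.5374 -0.0833  0.0027]
tray2 [ 0.5241 -0.3481  0.0038]
tray3 [ 0.6724 -0.2335  0.0027]
wood [ 0.537   0.1939 -0.0006]
wood2 [ 6.553e-01  2.050e-02 -3.000e-04]
wood3 [ 0.3092  0.0455 -0.0011]
pumptop [ 0.448  -0.0991  0.073 ]
gas [ 0.5855 -0.2696  0.066 ]
dust [ 0.5977 -0.1483  0.0721]
dose [ 0.4471 -0.2579  0.053 ]
pumpd [0.4649 0.0981 0.0117]
gasd [0.6258 0.1208 0.012 ]
dustd [0.4514 0.2778 0.0113]
dosed [0.639  0.2721 0.0117]
rimT [ 0.4893  0.0996 -0.0013]
rimr [ 0.4463  0.0446 -0.0054]
[332.  120.5] 727 ztop 0.0779 0.0837 rgb [ 75 112  78] [ 811.6 -196.7] [60.7 51. ] 58.1
[272.4 130.5] 775 ztop 0.1271 0.1493 rgb [105 101  93] [775.4 -56.8] [60.4 43.9] 54.4
[222.5 135.7] 411 ztop 0.0833 0.0877 rgb [124 114 116] [775.4  50.4] [38.6 38.9] 58.3
[308.6 205.8] 715 ztop 0.0808 0.0848 rgb [158 100  75] [ 617.5 -141.4] [51.1 60.3] 19.2
[375.4 212.9] 573 ztop 0.0706 0.076 rgb [145 124  56] [ 602.3 -290.1] [43.  60.9] 17.2
[297.8 278. ] 901 ztop 0.0755 0.0858 rgb [ 64  88 133] [ 460.2 -115.4] [50.  79.8] 5.6
[369.7 280.2] 440 ztop 0.068 0.0766 rgb [152 149 142] [ 456.8 -274. ] [36.7 42.2] 82.9
```

```bash
python3 - <<'E'
from h import *
print(robot.tcp_to_tips)
f=np.load("top0.npz");p,d=f["p"],f["d"];W=cloud("top",d)
fs=np.load("side0.npz");ps,ds=fs["p"],fs["d"];Ws=cloud("side",ds)
# objects: slab near box-top height, both views
for k,c,z in [("pump",(.460,-.115),.073),("gas",(.602,-.290),.069),("dust",(.6175,-.1414),.073),("dose",(.455,-.272),.053)]:
  for n,w in(("top",W),("side",Ws)):
    m=(np.hypot(w[...,0]-c[0],w[...,1]-c[1])<.055)&(w[...,2]>.02)
    for lo,hi in((-.006,.006),):
      q=w[m&(abs(w[...,2]-z)<hi)]
      if len(q)<20: print(k,n,len(q));continue
      if k=="dose":
        r=cv2.minEnclosingCircle((q[:,:2]*1000).astype(np.float32));print(k,n,len(q),np.round(r[0],1),round(r[1],1),np.median(q[:,2]).round(4), q.mean(0)[:2].round(4));continue
      r=cv2.minAreaRect((q[:,:2]*1000).astype(np.float32));print(k,n,len(q),np.round(r[0],1),np.round(r[1],1),round(r[2],1),np.median(q[:,2]).round(4))
# dock rims by colour
for n,pp in(("top",p),("side",ps)):
  hsv=cv2.cvtColor(pp,cv2.COLOR_RGB2HSV)
  for k,h0,h1,c in[("pumpd",105,125,(.462,.1)),("gasd",22,34,(.625,.104)),("dustd",3,12,(.453,.27)),("dosed",0,180,(.64,.27))]:
    u,v=px(n,[*c,.02]);win=np.zeros(hsv.shape[:2],np.uint8);cv2.circle(win,(int(u),int(v)),42,1,-1)
    if k!="dosed": m=cv2.inRange(hsv,(h0,170,60),(h1,255,255))
    else: m=cv2.inRange(hsv,(0,0,110),(180,60,255))
    m&=win*255
    N,l,st,ce=cv2.connectedComponentsWithStats(m);i=1+st[1:,4].argmax()
    vv,uu=np.nonzero(l==i);q=ray(n,np.c_[uu,vv],.023 if k!="dosed" else .02)
    r=cv2.minAreaRect((q[:,:2]*1000).astype(np.float32));print(k,n,st[i,4],np.round(r[0],1),np.round(r[1],1),round(r[2],1))
E
```

```text
0.1992
pump top 826 [ 460.4 -115.4] [49.8 79.7] 5.0 0.0725
pump side 447 [ 456.  -111.9] [48.7 81.1] 3.3 0.071
gas top 482 [ 602.5 -289.4] [42.7 59.1] 18.3 0.0679
gas side 162 [ 598.  -286.5] [39.9 58. ] 19.0 0.0663
dust top 512 [ 617.5 -141. ] [51.2 62. ] 18.5 0.0723
dust side 256 [ 613.7 -137.6] [50.2 63.7] 19.8 0.0711
dose top 356 [ 454.7 -274.6] 25.4 0.0529 [ 0.4553 -0.273 ]
dose side 162 [ 450.1 -270.6] 26.0 0.051 [ 0.4491 -0.2665]
pumpd top 287 [447.   95.7] [99.2 73.7] 84.9
gasd top 344 [610.8 100.2] [68.1 83.7] 1.1
dustd top 521 [470.2 272.5] [85.4 90.8] 7.0
dosed top 830 [628.1 272.2] [75.9 97. ] 82.3
pumpd side 379 [442.6 104.1] [107.5  76.9] 85.0Traceback (most recent call last):
  File "<stdin>", line 23, in <module>
ValueError: attempt to get argmax of an empty sequence
```

```bash
python3 - <<'E'
from h import *
p=np.load("top0.npz")["p"]
a=cv2.resize(p[170:315,95:240,::-1],(580,580),interpolation=cv2.INTER_CUBIC)
cv2.imwrite("pics/docks0.png",a)
b=cv2.resize(p[95:320,255:415,::-1],(426,600),interpolation=cv2.INTER_CUBIC)
cv2.imwrite("pics/tray0.png",b)
E
```

```text
(no output)
```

View pics/docks0.png

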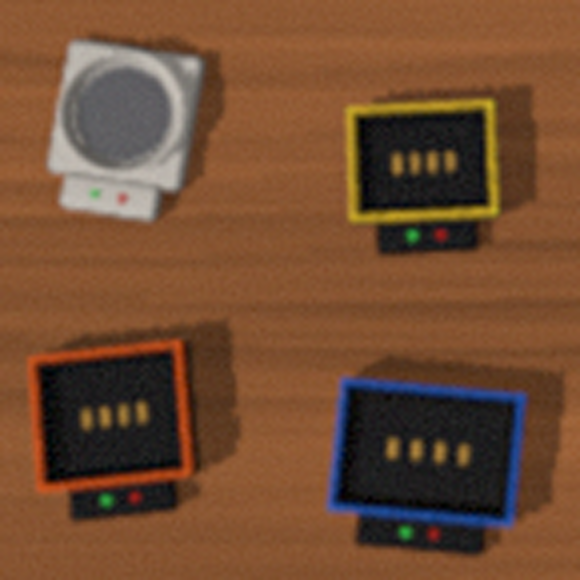

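View pics/tray0.png

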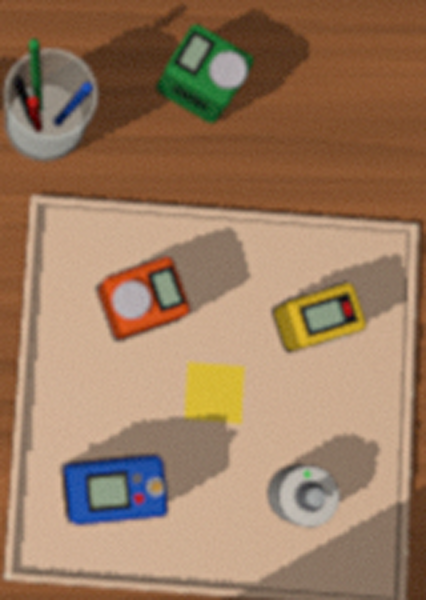

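```bash
cat > docks.py <<'E'
from h import *
from scipy.spatial import ConvexHull
def run(tag="0"):
  C={"pumpd":(.447,.096),"gasd":(.611,.100),"dustd":(.465,.268),"dosed":(.63,.268)}
  for n in("top","side"):
    p=np.load(f"{n}{tag}.npz")["p"];hsv=cv2.cvtColor(p,cv2.COLOR_RGB2HSV).astype(int);H,S,V=hsv[...,0],hsv[...,1],hsv[...,2]
    ov=p.copy()
    for k,c in C.items():
      u,v=px(n,[*c,.02]);yy,xx=np.mgrid[:384,:512];win=np.hypot(xx-u,yy-v)<40
      m={"pumpd":(H>100)&(H<125)&(S>130)&(V>60),"gasd":(H>=22)&(H<34)&(S>130)&(V>90),"dustd":((H<=9)|(H>175))&(S>195)&(V>110),"dosed":(S<50)&(V>120)}[k]&win
      m=m.astype(np.uint8)
      N,l,st,ce=cv2.connectedComponentsWithStats(m);i=1+st[1:,4].argmax();m=(l==i)
      vv,uu=np.nonzero(m);ov[m]=(255,0,255)
      q=ray(n,np.c_[uu,vv],.023 if k!="dosed" else .02)
      r=cv2.minAreaRect((q[:,:2]*1000).astype(np.float32));print(k,n,m.sum(),"rim",np.round(r[0],1),np.round(r[1],1),round(r[2],1),end=' ')
      if k!="dosed":
        g=((H>8)&(H<28)&(S>70)&(V>90)&(np.hypot(xx-u,yy-v)<14))
        vv,uu=np.nonzero(g);q=ray(n,np.c_[uu,vv],.0125);ov[g]=(0,255,0)
        print("gold",g.sum(),(q.mean(0)*1000).round(1)[:2], ((q.max(0)+q.min(0))*500).round(1)[:2])
      else:
        # cup floor: dark grey inside
        g=((S<60)&(V>55)&(V<=120)&(np.hypot(xx-u,yy-v)<20)).astype(np.uint8);g=cv2.morphologyEx(g,cv2.MORPH_OPEN,np.ones((3,3)))
        vv,uu=np.nonzero(g);ov[g>0]=(0,255,0);q=ray(n,np.c_[uu,vv],.012)
        e=cv2.minEnclosingCircle((q[:,:2]*1000).astype(np.float32));print("cup",np.round(e[0],1),round(e[1],1),(q.mean(0)*1000).round(1)[:2])
    u,v=px(n,[.54,.18,0]);u,v=int(u),int(v)
    cv2.imwrite(f"pics/ov_{n}{tag}.png",cv2.resize(ov[max(0,v-85):v+85,max(0,u-85):u+85,::-1],(595,595),interpolation=cv2.INTER_NEAREST))
if __name__=="__main__": run()
E
python3 docks.py
```

```text
pumpd top 357 rim [447.4  95.7] [101.5  74.5] 84.9 gold 52 [448.4  97.1] [448.2  96.6]
gasd top 309 rim [610.9 100.6] [66.9 84.5] 2.9 gold 86 [606.5 100.4] [610.9 101. ]
dustd top 60 rim [461.4 231.6] [12.9 55.4] 84.5 gold 50 [466.8 272.2] [454.8 272.9]
dosed top 757 rim [628.2 272.3] [75.1 95.5] 81.4 cup [638.7 277.4] 29.9 [637.4 277.2]
pumpd side 432 rim [443.1 103.4] [108.9  78.2] 84.9 gold 31 [445.9  98.8] [445.7  99.6]
gasd side 293 rim [605.5 108.2] [71.3 89.5] 3.3 gold 169 [617.6  91.1] [616.4  90.7]
dustd side 1 rim [425.3 279. ] [0. 0.] 0.0 gold 42 [465.5 275.4] [465.5 276.1]
dosed side 812 rim [620.8 281.9] [ 78.4 104.4] 81.2 cup [636.4 279.2] 28.9 [636.2 277.9]
```

View pics/ov_top0.png

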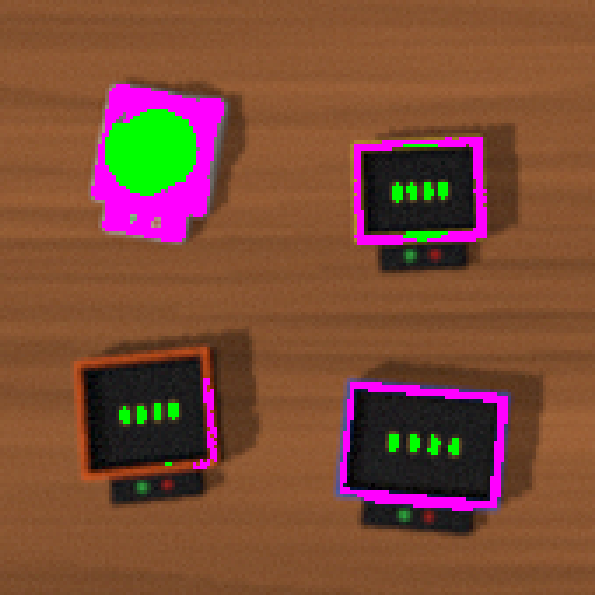

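View pics/ov_side0.png

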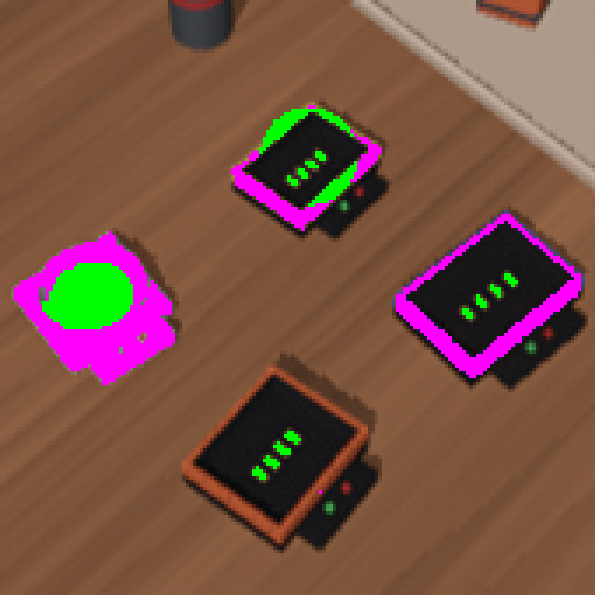

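```bash
python3 - <<'E'
from h import *
C={"pumpd":(.447,.098),"gasd":(.611,.101),"dustd":(.466,.274)}
yy,xx=np.mgrid[:384,:512]
for n in("top","side"):
    p=np.load(f"{n}0.npz")["p"];hsv=cv2.cvtColor(p,cv2.COLOR_RGB2HSV).astype(int);H,S,V=hsv[...,0],hsv[...,1],hsv[...,2]
    for k,c in C.items():
      u,v=px(n,[*c,.0125])
      g=((H>8)&(H<28)&(S>70)&(V>90)&(np.hypot(xx-u,yy-v)<(11 if n=="top" else 9)))
      q=ray(n,np.argwhere(g)[:,::-1],.0125)
      e=np.linalg.svd((q-q.mean(0))[:,:2],full_matrices=False)[2][0]
      print(n,k,"gold",g.sum(),((q.max(0)+q.min(0))*500).round(1)[:2],(q.mean(0)*1000).round(1)[:2],"yaw",np.degrees(np.arctan2(-e[0],e[1])).round(1)%180)
      # dark pocket
      m=((V<70)&(np.hypot(xx-u,yy-v)<45)).astype(np.uint8)|g.astype(np.uint8)
      if n=="top":
        col={"pumpd":(H>100)&(H<125)&(S>110),"gasd":(H>=20)&(H<34)&(S>120)&(V>85),"dustd":((H<=11)|(H>175))&(S>165)&(V>85)}[k]&(np.hypot(xx-u,yy-v)<38)
        N,l,st,ce=cv2.connectedComponentsWithStats(col.astype(np.uint8),connectivity=8);i=1+st[1:,4].argmax();mm=l==i
        r=ray(n,np.argwhere(mm)[:,::-1],.023);r=cv2.minAreaRect((r[:,:2]*1000).astype(np.float32));print("   rim",mm.sum(),np.round(r[0],1),np.round(r[1],1),round(r[2],1))
      m=((V<75)|g).astype(np.uint8);m=cv2.erode(m,np.ones((2,2),np.uint8))
      N,l=cv2.connectedComponents(m);i=l[int(v)+6,int(u)]
      if i:
        r=ray(n,np.argwhere(l==i)[:,::-1],.018);r=cv2.minAreaRect((r[:,:2]*1000).astype(np.float32));print("   dark",(l==i).sum(),np.round(r[0],1),np.round(r[1],1),round(r[2],1))
E
```

```text
top pumpd gold 52 [448.2  96.6] [448.4  97.1] yaw 175.7
   rim 475 [447.3  95.8] [102.5  75.7] 85.2
   dark 1062 [447.   95.9] [90.9 60.9] 84.9
top gasd gold 50 [610.8 101.2] [611.7 101.4] yaw 3.3000000000000114
   rim 358 [611.2 100.6] [68.4 85.2] 3.2
   dark 654 [610.9 100.7] [51.7 69.8] 2.9
top dustd gold 48 [468.1 272.9] [468.1 272.7] yaw 6.800000000000011
   rim 458 [467.8 272.3] [81.2 90.6] 7.0
   dark 851 [467.  272.9] [61.6 71.8] 6.3
side pumpd gold 29 [445.7  98.8] [445.8  97.2] yaw 175.0
   dark 818 [445.7  97.1] [90.8 60.3] 84.7
side gasd gold 30 [599.8 104.4] [605.5 104.3] yaw 10.3
   dark 417 [609.  102.3] [51.2 68.6] 2.7
side dustd gold 41 [465.5 275.5] [465.4 275. ] yaw 5.6
```

```bash
cat > plan.py <<'E'
from h import *
from scipy.spatial.transform import Rotation as Ro
def Rm(yawdeg): return Ro.from_euler("z",yawdeg,degrees=True)*Ro.from_euler("x",180,degrees=True)
# pose = (x,y,z mm, yaw deg)
def plan(start,wps):
    """wps: (x,y,z,yaw,jaw,rows). prints one call per waypoint: final row and rows"""
    cur=start
    for w in wps:
        a=Rm(cur[3]);d=a.inv().apply(np.array(w[:3])-np.array(cur[:3]))/100
        rz=-(w[3]-cur[3])/90
        n=w[5];flag="" if abs(d).max()<=1 else " TOO FAR"
        print("jaw",w[4],"rows",n,"d",d.round(3),"rz",round(rz,3),"mm/row",round(np.linalg.norm(d)*100/n,1),"deg/row",round(abs(rz)*90/n,2),flag)
        cur=w[:4]
def obs():
    o=robot.get_obs();r=Ro.from_euler("xyz",o["ee_rot"]);t=(r.apply([0,0,.18])+o["tool_pos"])*1000
    print("t",round(o["time"],2),"tcp",(o["tool_pos"]*1000).round(1),"grasp",t.round(1),"rpy",np.degrees(o["ee_rot"]).round(2),"F",o["wrist_force"].round(1),"w",round(o["width"]*1000,1))
E
python3 - <<'E'
from plan import *
plan((232,-499,405,24.97),[(280,-430,370,58,1,6),(340,-360,340,90,1,6),(400,-310,310,90,1,4),(452.4,-272.6,290,90,1,6)])
E
```

```text
jaw 1 rows 6 d [ 0.726 -0.423  0.35 ] rz -0.367 mm/row 15.2 deg/row 5.5 
jaw 1 rows 6 d [0.912 0.138 0.3  ] rz -0.356 mm/row 16.2 deg/row 5.33 
jaw 1 rows 4 d [0.5 0.6 0.3] rz 0.0 mm/row 20.9 deg/row 0.0 
jaw 1 rows 6 d [0.374 0.524 0.2  ] rz 0.0 mm/row 11.2 deg/row 0.0
```

Call:
move_arm:
  increments:
    - [[1,0.242,-0.141,0.117,0,0,-0.122],[1,0.484,-0.282,0.233,0,0,-0.245],[1,0.726,-0.423,0.35,0,0,-0.367],[1,0.726,-0.423,0.35,0,0,-0.367],[1,0.726,-0.423,0.35,0,0,-0.367],[1,0.726,-0.423,0.35,0,0,-0.367]]

```text
time: 0.6
tool_pos: [0.2804, -0.4289, 0.3689]
ee_rot: [-3.14, -0.001, 1.015]
wrist_force: [0.8, -0.5, -0.2]
width: 0.0939
```

Call:
move_arm:
  increments:
    - [[1,0.304,0.046,0.1,0,0,-0.119],[1,0.608,0.092,0.2,0,0,-0.237],[1,0.912,0.138,0.3,0,0,-0.356],[1,0.912,0.138,0.3,0,0,-0.356],[1,0.912,0.138,0.3,0,0,-0.356],[1,0.912,0.138,0.3,0,0,-0.356]]

```text
time: 1.1
tool_pos: [0.3404, -0.3592, 0.3393]
ee_rot: [-3.141, -0.0, 1.571]
wrist_force: [-0.9, -0.1, 0.2]
width: 0.0942
```

Call:
move_arm:
  increments:
    - [[1,0.125,0.15,0.075,0,0,0],[1,0.25,0.3,0.15,0,0,0],[1,0.375,0.45,0.225,0,0,0],[1,0.5,0.6,0.3,0,0,0]]

```text
time: 1.43
tool_pos: [0.4004, -0.3096, 0.3095]
ee_rot: [3.141, 0.0, 1.566]
wrist_force: [-0.2, 0.2, -0.5]
width: 0.0939
```

Call:
move_arm:
  increments:
    - [[1,0.094,0.131,0.05,0,0,0],[1,0.187,0.262,0.1,0,0,0],[1,0.28,0.393,0.15,0,0,0],[1,0.374,0.524,0.2,0,0,0],[1,0.374,0.524,0.2,0,0,0],[1,0.374,0.524,0.2,0,0,0]]

```text
time: 1.93
tool_pos: [0.4525, -0.2723, 0.2893]
ee_rot: [-3.14, -0.0, 1.57]
wrist_force: [-0.6, -0.2, 0.6]
width: 0.094
```

```bash
python3 - <<'E'
from plan import *
obs()
for n in("top","side"):
    p,d=robot.snapshot(n); np.savez(f"{n}1.npz",p=p,d=d)
    cv2.imwrite(f"pics/{n}1.png",cv2.resize(p[:,:,::-1],(800,600),interpolation=cv2.INTER_CUBIC))
E
```

```text
t 1.93 tcp [ 452.5 -272.3  289.3] grasp [ 452.3 -272.2  109.3] rpy [-1.7994e+02 -1.0000e-02  8.9960e+01] F [-0.6 -0.2  0.6] w 94.0
```

View pics/top1.png

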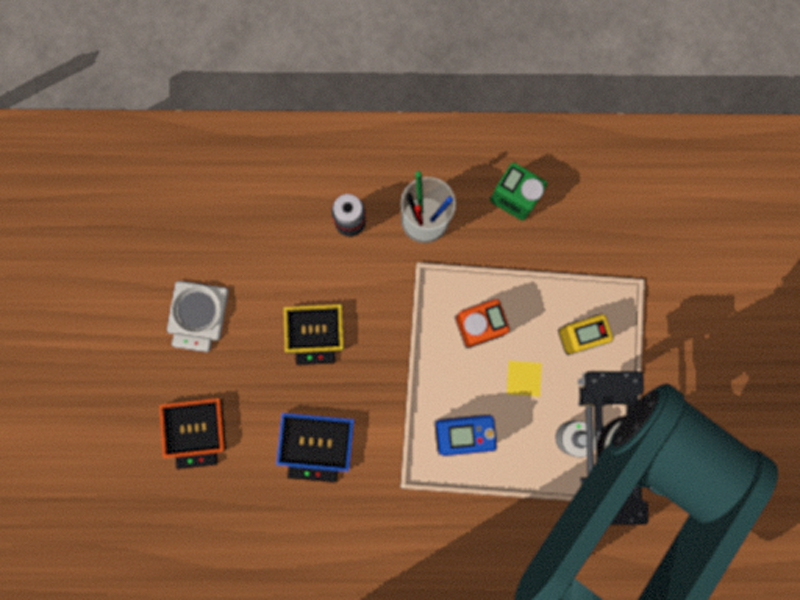

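View pics/side1.png

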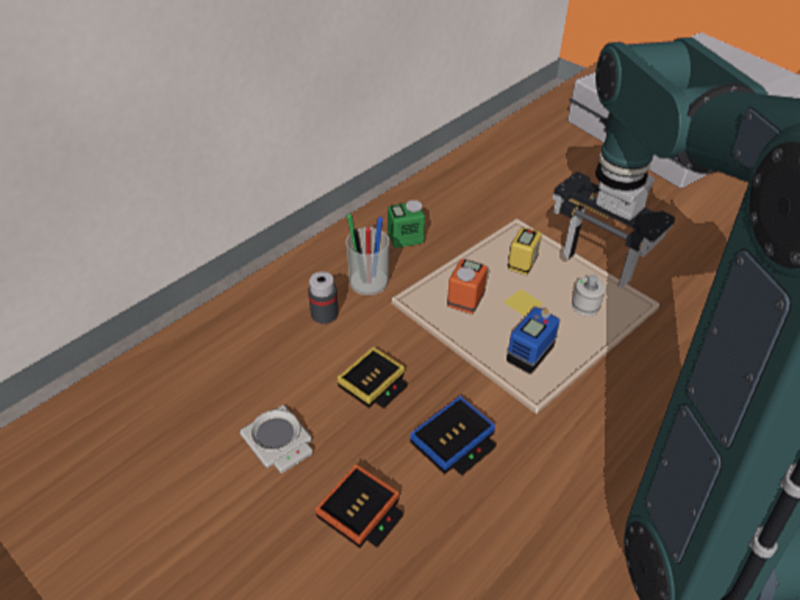

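```bash
python3 - <<'E'
from plan import *
for n in("side","top"):
    f=np.load(n+"1.npz");w=cloud(n,f["d"])
    m=(np.hypot(w[...,0]-.4525,w[...,1]+.2723)<.09)&(w[...,2]>.084)&(w[...,2]<.14)&(f["d"]>0)
    for nm,mm in(("far",m&(w[...,0]>.4525)),("near",m&(w[...,0]<.4525))):
        q=w[mm]*1000
        if len(q)>10: print(n,nm,len(q),np.percentile(q,[2,50,98],axis=0).round(1).tolist())
    p=f["p"].copy()
    u,v=px(n,[.4525,-.2723,.1]);u,v=int(u),int(v)
    for sx in(-.0595,-.047,.047,.0595):
      for sy in(-.008,.008):
        for z in(.0893+.0008,):
          a=px(n,[.4525+sx,-.2723+sy,z]);print(n,sx,sy,(( a-[u-50,v-40])*8).round(0)) if n=="side" else 0
    c=cv2.resize(p[v-40:v+35,u-50:u+50,::-1],(800,600),interpolation=cv2.INTER_CUBIC)
    for sx in(-.0595,-.047,.047,.0595):
      for sy in(-.008,.008):
          a=(px(n,[.4525+sx,-.2723+sy,.0901])-[u-50,v-40])*8+4;cv2.circle(c,(int(a[0]),int(a[1])),4,(0,0,255),-1)
    cv2.imwrite(f"pics/tip_{n}.png",c)
E
```

```text
side far 107 [[496.6, -279.4, 90.3], [500.0, -262.9, 115.3], [509.2, -258.6, 138.3]]
side near 96 [[390.7, -277.4, 92.3], [395.0, -262.9, 117.4], [403.6, -259.3, 139.0]]
side -0.0595 -0.008 [569. 417.]
side -0.0595 0.008 [543. 442.]
side -0.047 -0.008 [534. 399.]
side -0.047 0.008 [509. 424.]
side 0.047 -0.008 [287. 267.]
side 0.047 0.008 [261. 290.]
side 0.0595 -0.008 [256. 251.]
side 0.0595 0.008 [229. 273.]
top near 11 [[400.2, -268.1, 88.8], [404.8, -263.6, 98.9], [406.5, -262.1, 103.8]]
```

View pics/tip_side.png

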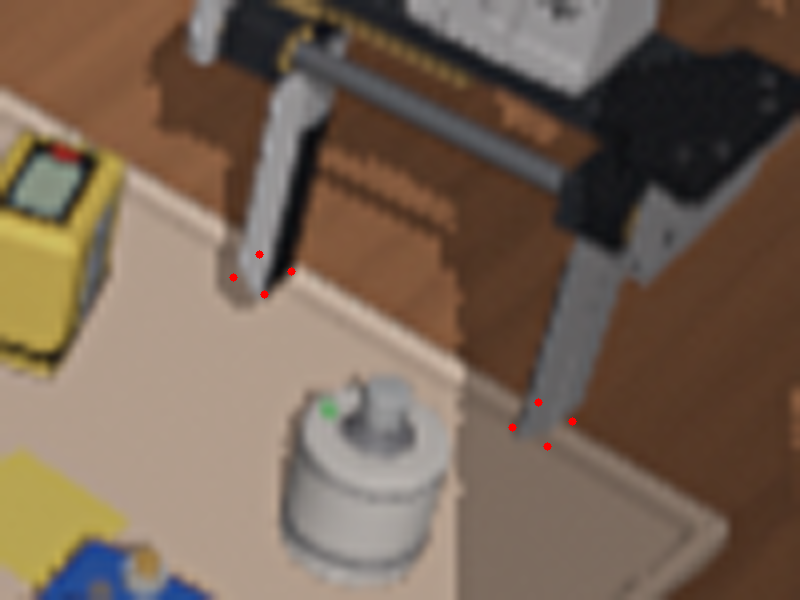

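Call:
move_arm:
  increments:
    - [[1,0,0,0.15,0,0,0],[1,0,0,0.3,0,0,0],[1,0,0,0.45,0,0,0],[1,0,0,0.55,0,0,0],[1,0,0,0.62,0,0,0],[1,0,0,0.62,0,0,0],[1,0,0,0.62,0,0,0]]

```text
time: 2.62
tool_pos: [0.4523, -0.2725, 0.2279]
ee_rot: [3.142, 0.0, 1.571]
wrist_force: [-0.4, -0.0, 0.3]
width: 0.0939
```

Call:
move_arm:
  increments:
    - [[0,0,0,0,0,0,0],[0,0,0,0,0,0,0],[0,0,0,0,0,0,0],[0,0,0,0,0,0,0],[0,0,0,0,0,0,0],[0,0,0,0,0,0,0],[0,0,0,0,0,0,0],[0,0,0,0,0,0,0]]

```text
time: 3.28
tool_pos: [0.4526, -0.2721, 0.2278]
ee_rot: [3.141, 0.0, 1.571]
wrist_force: [1.2, -0.5, -0.1]
width: 0.0494
```

```bash
python3 - <<'E'
from plan import *
obs()
p,d=robot.snapshot("side")
u,v=px("side",[.4525,-.2723,.05]);u,v=int(u),int(v)
cv2.imwrite("pics/grip1.png",cv2.resize(p[v-45:v+30,u-50:u+50,::-1],(800,600),interpolation=cv2.INTER_CUBIC))
E
```

```text
t 3.28 tcp [ 452.6 -272.1  227.8] grasp [ 452.7 -272.1   47.8] rpy [1.7998e+02 1.0000e-02 9.0040e+01] F [ 1.2 -0.5 -0.1] w 49.4
```

View pics/grip1.png

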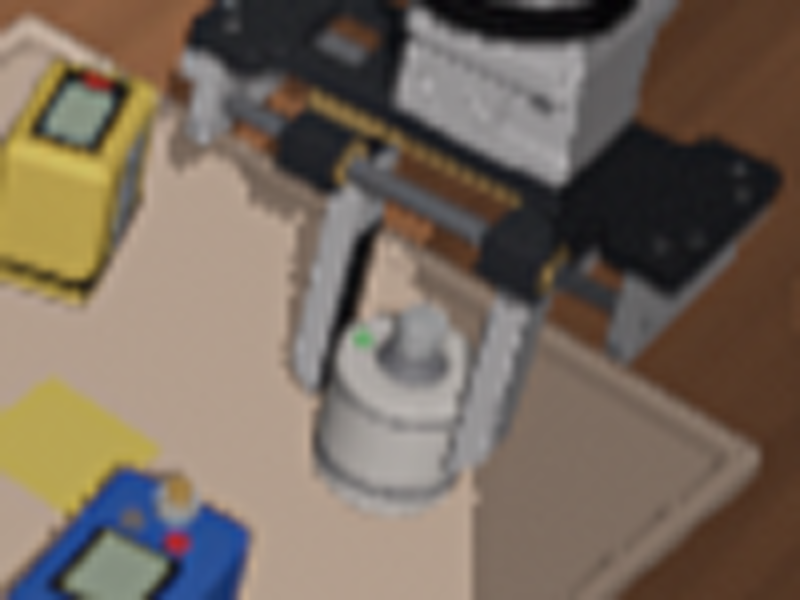

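Call:
move_arm:
  increments:
    - [[0,0,0,-0.05,0,0,0],[0,0,0,-0.15,0,0,0],[0,0,0,-0.3,0,0,0],[0,0,0,-0.5,0,0,0],[0,0,0,-0.7,0,0,0],[0,0,0,-0.87,0,0,0],[0,0,0,-1,0,0,0],[0,0,0,-1,0,0,0]]

```text
time: 4.0
tool_pos: [0.4531, -0.2726, 0.3323]
ee_rot: [3.135, 0.005, 1.571]
wrist_force: [0.3, -0.2, -0.7]
width: 0.0496
```

Call:
move_arm:
  increments:
    - [[0,0.08,0.028,0,0,0,0],[0,0.24,0.08,0,0,0,0],[0,0.46,0.154,0,0,0,0],[0,0.69,0.231,0,0,0,0],[0,0.92,0.308,0,0,0,0]]

```text
time: 4.42
tool_pos: [0.4831, -0.1786, 0.326]
ee_rot: [-3.139, -0.002, 1.571]
wrist_force: [0.9, 0.1, -1.1]
width: 0.0495
```

Call:
move_arm:
  increments:
    - [[0,0.23,0.077,0,0,0,0],[0,0.46,0.154,0,0,0,0],[0,0.69,0.231,0,0,0,0],[0,0.92,0.308,0,0,0,0]]

```text
time: 4.75
tool_pos: [0.5138, -0.0862, 0.326]
ee_rot: [-3.139, -0.001, 1.572]
wrist_force: [0.2, -0.3, -2.2]
width: 0.0493
```

Call:
move_arm:
  increments:
    - [[0,0.23,0.077,0,0,0,0],[0,0.46,0.154,0,0,0,0],[0,0.69,0.231,0,0,0,0],[0,0.92,0.308,0,0,0,0]]

```text
time: 5.08
tool_pos: [0.5444, 0.0058, 0.3259]
ee_rot: [-3.138, -0.0, 1.572]
wrist_force: [0.4, -0.2, -1.0]
width: 0.0491
```

Call:
move_arm:
  increments:
    - [[0,0.23,0.077,0,0,0,0],[0,0.46,0.154,0,0,0,0],[0,0.69,0.231,0,0,0,0],[0,0.92,0.308,0,0,0,0]]

```text
time: 5.42
tool_pos: [0.5751, 0.0978, 0.3258]
ee_rot: [-3.138, 0.0, 1.572]
wrist_force: [0.2, -0.5, -0.2]
width: 0.0494
```

Call:
move_arm:
  increments:
    - [[0,0.23,0.077,0,0,0,0],[0,0.46,0.154,0,0,0,0],[0,0.69,0.231,0,0,0,0],[0,0.92,0.308,0,0,0,0]]

```text
time: 5.75
tool_pos: [0.6058, 0.1898, 0.3257]
ee_rot: [-3.138, 0.001, 1.572]
wrist_force: [0.2, -0.5, -0.8]
width: 0.0495
```

Call:
move_arm:
  increments:
    - [[0,0.23,0.077,0,0,0,0],[0,0.46,0.154,0,0,0,0],[0,0.68,0.23,0,0,0,0],[0,0.82,0.28,0,0,0,0],[0,0.906,0.306,0,0,0,0],[0,0.906,0.306,0,0,0,0],[0,0.906,0.306,0,0,0,0]]

```text
time: 6.33
tool_pos: [0.6363, 0.2788, 0.3263]
ee_rot: [-3.139, 0.001, 1.572]
wrist_force: [-1.0, 0.1, -0.6]
width: 0.0495
```

```bash
python3 - <<'E'
from plan import *
obs()
p,d=robot.snapshot("side")
u,v=px("side",[.637,.278,.08]);u,v=int(u),int(v)
cv2.imwrite("pics/hov1.png",cv2.resize(p[v-45:v+45,u-60:u+60,::-1],(800,600),interpolation=cv2.INTER_CUBIC))
E
```

```text
t 6.33 tcp [636.3 278.8 326.3] grasp [635.9 278.6 146.3] rpy [-1.7987e+02  8.0000e-02  9.0080e+01] F [-1.   0.1 -0.6] w 49.5
```

View pics/hov1.png

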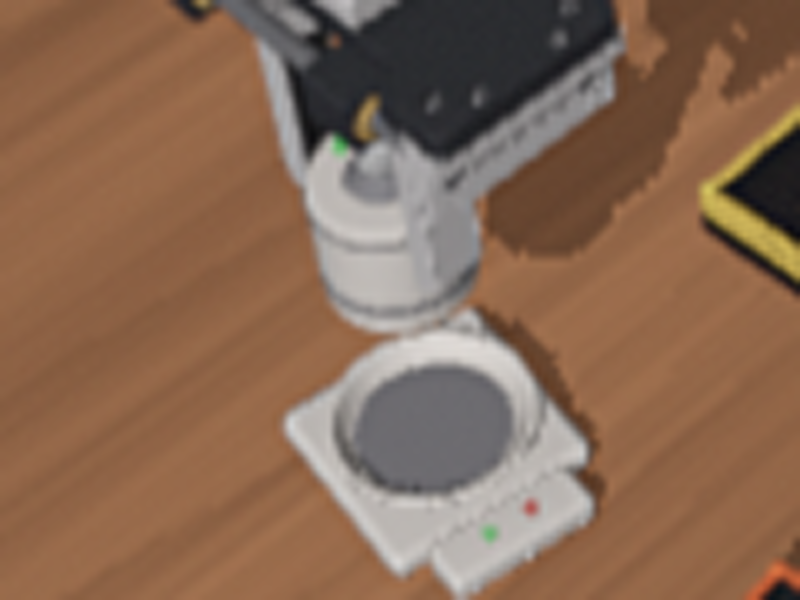

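Call:
move_arm:
  increments:
    - [[0,0,0,0.1,0,0,0],[0,0,0,0.25,0,0,0],[0,0,0,0.4,0,0,0],[0,0,0,0.53,0,0,0],[0,0,0,0.64,0,0,0],[0,0,0,0.72,0,0,0],[0,0,0,0.76,0,0,0],[0,0,0,0.76,0,0,0]]

```text
time: 7.05
tool_pos: [0.6365, 0.2783, 0.2502]
ee_rot: [-3.14, 0.001, 1.571]
wrist_force: [-0.5, 0.7, -1.0]
width: 0.0496
```

```bash
python3 - <<'E'
from plan import *
obs()
p,d=robot.snapshot("side")
u,v=px("side",[.637,.278,.05]);u,v=int(u),int(v)
cv2.imwrite("pics/hov2.png",cv2.resize(p[v-36:v+36,u-48:u+48,::-1],(800,600),interpolation=cv2.INTER_CUBIC))
E
```

```text
t 7.05 tcp [636.5 278.3 250.2] grasp [636.1 278.1  70.2] rpy [-1.7988e+02  5.0000e-02  9.0020e+01] F [-0.5  0.7 -1. ] w 49.6
```

View pics/hov2.png

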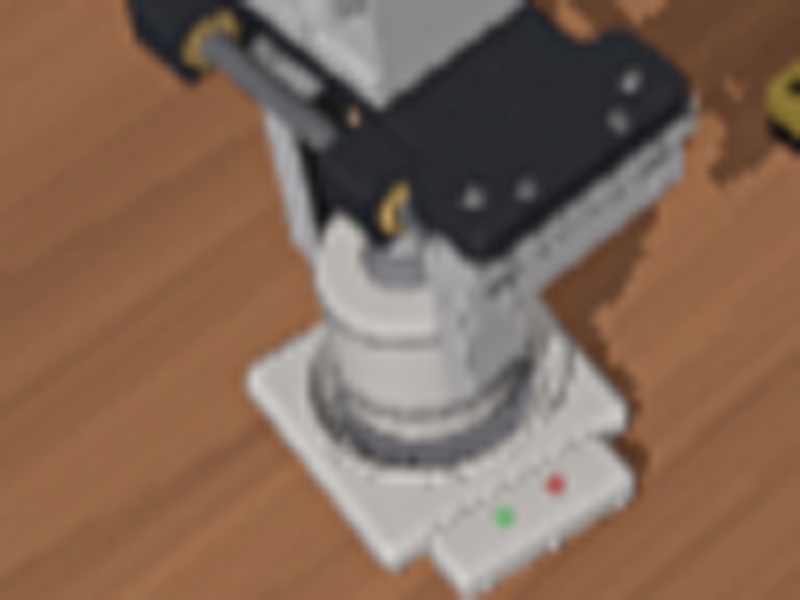

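Call:
move_arm:
  increments:
    - [[0,0,0,0.03,0,0,0],[0,0,0,0.06,0,0,0],[0,0,0,0.085,0,0,0],[0,0,0,0.1,0,0,0],[0,0,0,0.1,0,0,0],[0,0,0,0.1,0,0,0]]

```text
time: 7.6
tool_pos: [0.6367, 0.2787, 0.2416]
ee_rot: [-3.141, 0.0, 1.572]
wrist_force: [0.1, 0.7, -0.8]
width: 0.0496
```

Call:
move_arm:
  increments:
    - [[0,0,0,0.005,0,0,0],[0,0,0,0.01,0,0,0],[0,0,0,0.01,0,0,0]]

```text
time: 7.85
tool_pos: [0.6367, 0.2786, 0.2407]
ee_rot: [3.141, 0.0, 1.572]
wrist_force: [0.0, 0.4, -0.8]
width: 0.0494
```

Call:
move_arm:
  increments:
    - [[0,0,0,0.005,0,0,0],[0,0,0,0.01,0,0,0],[0,0,0,0.01,0,0,0]]

```text
time: 8.1
tool_pos: [0.6367, 0.2786, 0.2395]
ee_rot: [-3.141, 0.0, 1.571]
wrist_force: [0.4, 0.4, -1.0]
width: 0.0496
```

```bash
python3 - <<'E'
from plan import *
obs()
p,d=robot.snapshot("side")
u,v=px("side",[.637,.278,.05]);u,v=int(u),int(v)
cv2.imwrite("pics/hov3.png",cv2.resize(p[v-36:v+36,u-48:u+48,::-1],(800,600),interpolation=cv2.INTER_CUBIC))
E
```

```text
t 8.1 tcp [636.7 278.6 239.5] grasp [636.7 278.6  59.5] rpy [-1.7999e+02  1.0000e-02  9.0040e+01] F [ 0.4  0.4 -1. ] w 49.6
```

View pics/hov3.png

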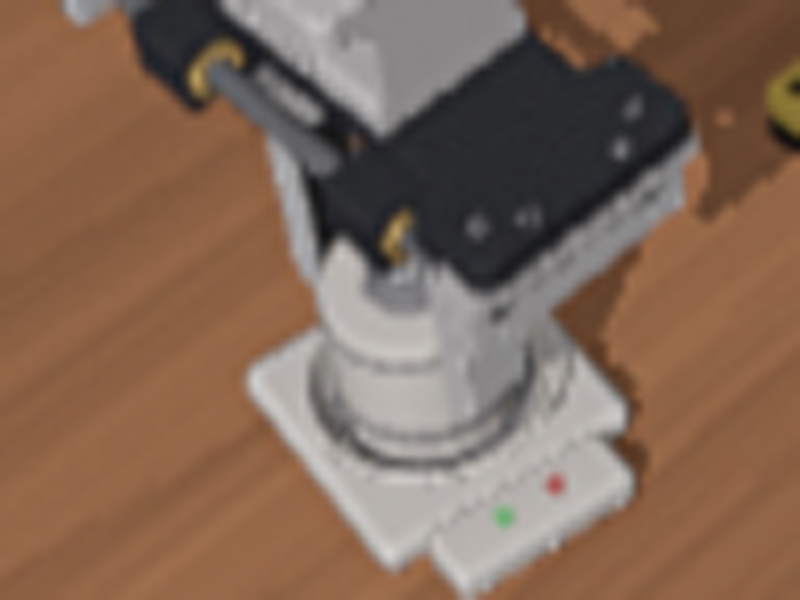

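Call:
move_arm:
  increments:
    - [[0,0,0,0.005,0,0,0],[0,0,0,0.01,0,0,0],[0,0,0,0.01,0,0,0]]

```text
time: 8.4
tool_pos: [0.6367, 0.2786, 0.2385]
ee_rot: [-3.141, 0.0, 1.571]
wrist_force: [-0.1, -0.0, -0.9]
width: 0.0495
```

Call:
move_arm:
  increments:
    - [[0,0,0,0.005,0,0,0],[0,0,0,0.01,0,0,0],[0,0,0,0.01,0,0,0]]

```text
time: 8.65
tool_pos: [0.6367, 0.2786, 0.2374]
ee_rot: [-3.141, 0.0, 1.571]
wrist_force: [-0.2, 0.4, -0.5]
width: 0.0494
```

Call:
move_arm:
  increments:
    - [[0,0,0,0.005,0,0,0],[0,0,0,0.01,0,0,0],[0,0,0,0.01,0,0,0]]

```text
time: 8.9
tool_pos: [0.6368, 0.2786, 0.2368]
ee_rot: [3.141, 0.0, 1.571]
wrist_force: [-0.0, 0.2, -0.9]
width: 0.0494
```

Call:
move_arm:
  increments:
    - [[0,0,0,0.005,0,0,0],[0,0,0,0.01,0,0,0],[0,0,0,0.01,0,0,0]]

```text
time: 9.15
tool_pos: [0.6367, 0.2786, 0.2368]
ee_rot: [3.141, -0.0, 1.572]
wrist_force: [-2.5, -1.1, 5.0]
width: 0.0497
```

Call:
move_arm:
  increments:
    - [[0.3,0,0,0,0,0,0],[1,0,0,0,0,0,0],[1,0,0,0,0,0,0],[1,0,0,0,0,0,0],[1,0,0,0,0,0,0],[1,0,0,0,0,0,0]]

```text
time: 9.65
tool_pos: [0.6367, 0.2786, 0.2351]
ee_rot: [-3.141, 0.0, 1.571]
wrist_force: [0.7, -0.1, -0.5]
width: 0.0797
```

Call:
move_arm:
  increments:
    - [[1,0,0,-0.08,0,0,0],[1,0,0,-0.25,0,0,0],[1,0,0,-0.5,0,0,0],[1,0,0,-0.75,0,0,0],[1,0,0,-1,0,0,0],[1,0,0,-1,0,0,0]]

```text
time: 10.15
tool_pos: [0.6375, 0.2789, 0.3439]
ee_rot: [3.129, -0.004, 1.572]
wrist_force: [0.7, -0.7, 1.2]
width: 0.0937
```

Call:
move_arm:
  increments:
    - [[1,-0.25,-0.012,0,0,0,0],[1,-0.5,-0.025,0,0,0,0],[1,-0.75,-0.037,0,0,0,0],[1,-1,-0.05,0,0,0,0]]

```text
time: 10.48
tool_pos: [0.6315, 0.1778, 0.3349]
ee_rot: [-3.141, 0.0, 1.572]
wrist_force: [0.2, 0.7, 0.7]
width: 0.094
```

Call:
move_arm:
  increments:
    - [[1,-0.25,-0.012,0,0,0,0],[1,-0.5,-0.025,0,0,0,0],[1,-0.75,-0.037,0,0,0,0],[1,-1,-0.05,0,0,0,0]]

```text
time: 10.82
tool_pos: [0.6265, 0.0774, 0.335]
ee_rot: [-3.141, 0.0, 1.572]
wrist_force: [0.0, 0.2, 0.4]
width: 0.0942
```

Call:
move_arm:
  increments:
    - [[1,-0.25,-0.012,0,0,0,0],[1,-0.5,-0.025,0,0,0,0],[1,-0.75,-0.037,0,0,0,0],[1,-1,-0.05,0,0,0,0]]

```text
time: 11.15
tool_pos: [0.6216, -0.0226, 0.335]
ee_rot: [-3.141, -0.0, 1.572]
wrist_force: [0.5, 0.1, -0.8]
width: 0.0944
```

Call:
move_arm:
  increments:
    - [[1,-0.25,-0.012,0,0,0,0],[1,-0.5,-0.025,0,0,0,0],[1,-0.75,-0.037,0,0,0,0],[1,-1,-0.05,0,0,0,0],[1,-1,-0.05,0,0,0,0]]

```text
time: 11.57
tool_pos: [0.6165, -0.1255, 0.3349]
ee_rot: [-3.141, 0.002, 1.567]
wrist_force: [-0.1, 1.1, -0.4]
width: 0.0942
```

Call:
move_arm:
  increments:
    - [[1,-0.05,0,0.09,0,0,-0.053],[1,-0.09,-0.01,0.18,0,0,-0.106],[1,-0.13,-0.01,0.27,0,0,-0.159],[1,-0.173,-0.014,0.36,0,0,-0.211],[1,-0.173,-0.014,0.36,0,0,-0.211],[1,-0.173,-0.014,0.36,0,0,-0.211]]

```text
time: 12.07
tool_pos: [0.6154, -0.1381, 0.2986]
ee_rot: [-3.14, -0.002, 1.901]
wrist_force: [1.1, -0.4, 0.1]
width: 0.094
```

```bash
python3 - <<'E'
from plan import *
obs()
p,d=robot.snapshot("side")
cv2.imwrite("pics/s2.png",cv2.resize(p[90:350,130:480,::-1],(800,594),interpolation=cv2.INTER_CUBIC))
E
```

```text
t 12.07 tcp [ 615.4 -138.1  298.6] grasp [ 615.1 -137.9  118.6] rpy [-1.7991e+02 -9.0000e-02  1.0892e+02] F [ 1.1 -0.4  0.1] w 94.0
```

View pics/s2.png

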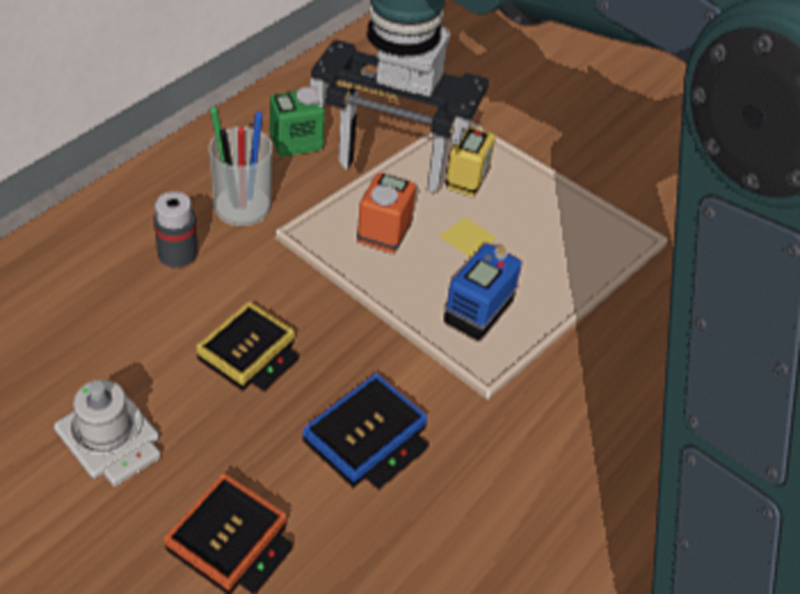

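Call:
move_arm:
  increments:
    - [[1,0,0,0.1,0,0,0],[1,0,0,0.25,0,0,0],[1,0,0,0.4,0,0,0],[1,0,0,0.55,0,0,0],[1,0,0,0.64,0,0,0],[1,0,0,0.68,0,0,0],[1,0,0,0.68,0,0,0],[1,0,0,0.68,0,0,0]]

```text
time: 12.78
tool_pos: [0.6159, -0.1386, 0.2322]
ee_rot: [3.141, 0.001, 1.903]
wrist_force: [-0.2, -0.8, 0.1]
width: 0.0942
```

Call:
move_arm:
  increments:
    - [[0,0,0,0,0,0,0],[0,0,0,0,0,0,0],[0,0,0,0,0,0,0],[0,0,0,0,0,0,0],[0,0,0,0,0,0,0],[0,0,0,0,0,0,0],[0,0,0,0,0,0,0],[0,0,0,0,0,0,0]]

```text
time: 13.45
tool_pos: [0.6156, -0.1387, 0.2318]
ee_rot: [-3.142, 0.0, 1.903]
wrist_force: [0.2, 0.3, 1.4]
width: 0.0519
```

```bash
python3 - <<'E'
from plan import *
obs()
p,d=robot.snapshot("side")
u,v=px("side",[.615,-.138,.05]);u,v=int(u),int(v)
cv2.imwrite("pics/grip2.png",cv2.resize(p[v-45:v+30,u-50:u+50,::-1],(800,600),interpolation=cv2.INTER_CUBIC))
# yaw 109 now; plan to dust dock yaw 6.6
plan((615.6,-139.3,332,109),[(600,-80,332,103,0,4),(570,10,332,96.6,0,4),(530,100,332,96.6,0,4),(495,190,332,96.6,0,4),(466.7,273.8,332,96.6,0,6)])
E
```

```text
t 13.45 tcp [ 615.6 -138.7  231.8] grasp [ 615.6 -138.7   51.8] rpy [-1.8000e+02  1.0000e-02  1.0903e+02] F [0.2 0.3 1.4] w 51.9
jaw 0 rows 4 d [0.611 0.046 0.   ] rz 0.067 mm/row 15.3 deg/row 1.5 
jaw 0 rows 4 d [ 0.944 -0.09  -0.   ] rz 0.071 mm/row 23.7 deg/row 1.6 
jaw 0 rows 4 d [ 0.94  -0.294 -0.   ] rz -0.0 mm/row 24.6 deg/row 0.0 
jaw 0 rows 4 d [ 0.934 -0.244 -0.   ] rz -0.0 mm/row 24.1 deg/row 0.0 
jaw 0 rows 6 d [ 0.865 -0.185 -0.   ] rz -0.0 mm/row 14.7 deg/row 0.0
```

View pics/grip2.png

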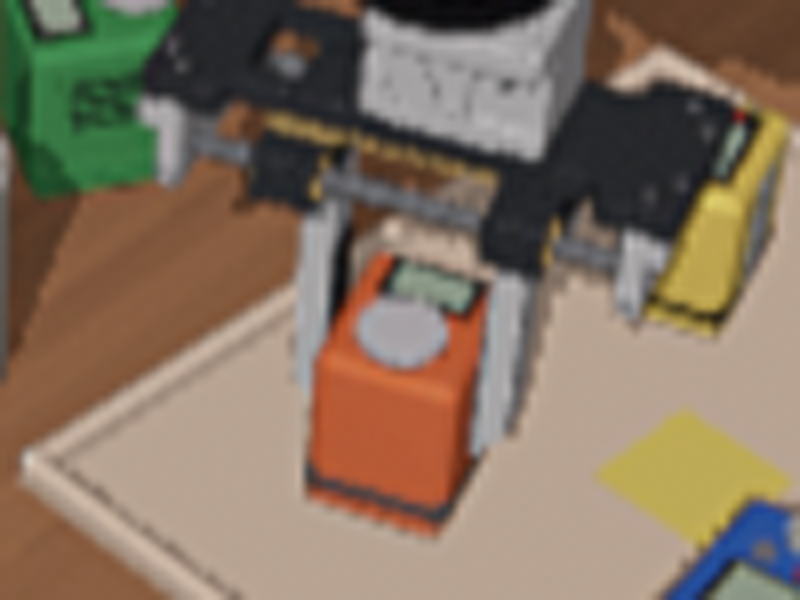

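Call:
move_arm:
  increments:
    - [[0,0,0,-0.05,0,0,0],[0,0,0,-0.15,0,0,0],[0,0,0,-0.3,0,0,0],[0,0,0,-0.5,0,0,0],[0,0,0,-0.7,0,0,0],[0,0,0,-0.87,0,0,0],[0,0,0,-1,0,0,0],[0,0,0,-1,0,0,0]]

```text
time: 14.17
tool_pos: [0.6162, -0.1388, 0.3362]
ee_rot: [3.136, 0.004, 1.903]
wrist_force: [0.6, 0.3, -1.9]
width: 0.0517
```

Call:
move_arm:
  increments:
    - [[0,0.08,0.006,0,0,0,0.01],[0,0.22,0.016,0,0,0,0.025],[0,0.41,0.031,0,0,0,0.045],[0,0.611,0.046,0,0,0,0.067]]

```text
time: 14.5
tool_pos: [0.5996, -0.0793, 0.33]
ee_rot: [-3.139, -0.001, 1.795]
wrist_force: [-0.6, -0.6, -2.5]
width: 0.0519
```

Call:
move_arm:
  increments:
    - [[0,0.236,-0.022,0,0,0,0.018],[0,0.472,-0.045,0,0,0,0.035],[0,0.708,-0.068,0,0,0,0.053],[0,0.944,-0.09,0,0,0,0.071]]

```text
time: 14.83
tool_pos: [0.5693, 0.0115, 0.3302]
ee_rot: [-3.139, -0.0, 1.685]
wrist_force: [-0.3, -0.3, -3.3]
width: 0.0517
```

Call:
move_arm:
  increments:
    - [[0,0.235,-0.073,0,0,0,0],[0,0.47,-0.147,0,0,0,0],[0,0.705,-0.22,0,0,0,0],[0,0.94,-0.294,0,0,0,0]]

```text
time: 15.17
tool_pos: [0.5291, 0.1015, 0.3303]
ee_rot: [-3.139, -0.0, 1.686]
wrist_force: [-0.3, -0.1, -3.6]
width: 0.0517
```

Call:
move_arm:
  increments:
    - [[0,0.233,-0.061,0,0,0,0],[0,0.467,-0.122,0,0,0,0],[0,0.7,-0.183,0,0,0,0],[0,0.934,-0.244,0,0,0,0]]

```text
time: 15.5
tool_pos: [0.4941, 0.1914, 0.3304]
ee_rot: [-3.14, 0.0, 1.686]
wrist_force: [0.5, -0.5, -1.7]
width: 0.0518
```

Call:
move_arm:
  increments:
    - [[0,0.22,-0.047,0,0,0,0],[0,0.44,-0.094,0,0,0,0],[0,0.64,-0.137,0,0,0,0],[0,0.78,-0.167,0,0,0,0],[0,0.865,-0.185,0,0,0,0],[0,0.865,-0.185,0,0,0,0],[0,0.865,-0.185,0,0,0,0]]

```text
time: 16.08
tool_pos: [0.4666, 0.2742, 0.3309]
ee_rot: [-3.141, 0.001, 1.687]
wrist_force: [0.4, 0.6, -2.3]
width: 0.0518
```

Call:
move_arm:
  increments:
    - [[0,0,0,0.1,0,0,0],[0,0,0,0.25,0,0,0],[0,0,0,0.4,0,0,0],[0,0,0,0.53,0,0,0],[0,0,0,0.63,0,0,0],[0,0,0,0.7,0,0,0],[0,0,0,0.74,0,0,0],[0,0,0,0.74,0,0,0]]

```text
time: 16.75
tool_pos: [0.4667, 0.2738, 0.2566]
ee_rot: [-3.14, 0.001, 1.685]
wrist_force: [0.1, -0.7, -2.6]
width: 0.0521
```

```bash
python3 - <<'E'
from plan import *
obs()
p,d=robot.snapshot("side")
u,v=px("side",[.467,.274,.05]);u,v=int(u),int(v)
cv2.imwrite("pics/hov4.png",cv2.resize(p[v-45:v+36,u-54:u+54,::-1],(800,600),interpolation=cv2.INTER_CUBIC))
E
```

```text
t 16.75 tcp [466.7 273.8 256.6] grasp [466.4 273.7  76.6] rpy [-1.799e+02  4.000e-02  9.657e+01] F [ 0.1 -0.7 -2.6] w 52.1
```

View pics/hov4.png

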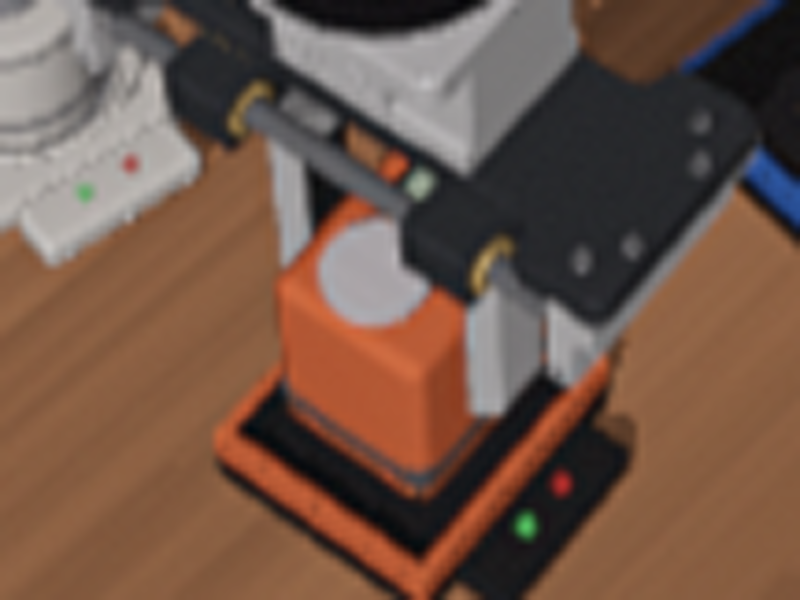

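Call:
move_arm:
  increments:
    - [[0,0,0,0.03,0,0,0],[0,0,0,0.06,0,0,0],[0,0,0,0.09,0,0,0],[0,0,0,0.11,0,0,0],[0,0,0,0.12,0,0,0],[0,0,0,0.13,0,0,0],[0,0,0,0.13,0,0,0]]

```text
time: 17.38
tool_pos: [0.4666, 0.2743, 0.2444]
ee_rot: [-3.141, 0.0, 1.686]
wrist_force: [0.5, -0.2, -3.5]
width: 0.0519
```

Call:
move_arm:
  increments:
    - [[0,0,0,0.005,0,0,0],[0,0,0,0.01,0,0,0],[0,0,0,0.015,0,0,0],[0,0,0,0.02,0,0,0],[0,0,0,0.02,0,0,0]]

```text
time: 17.8
tool_pos: [0.4667, 0.2743, 0.2426]
ee_rot: [-3.142, 0.0, 1.686]
wrist_force: [0.8, -0.7, -2.5]
width: 0.0517
```

```bash
python3 - <<'E'
from plan import *
obs()
p,d=robot.snapshot("side")
u,v=px("side",[.467,.274,.05]);u,v=int(u),int(v)
cv2.imwrite("pics/hov5.png",cv2.resize(p[v-45:v+36,u-54:u+54,::-1],(800,600),interpolation=cv2.INTER_CUBIC))
E
```

```text
t 17.8 tcp [466.7 274.3 242.6] grasp [466.7 274.2  62.6] rpy [-1.800e+02  1.000e-02  9.661e+01] F [ 0.8 -0.7 -2.5] w 51.7
```

View pics/hov5.png

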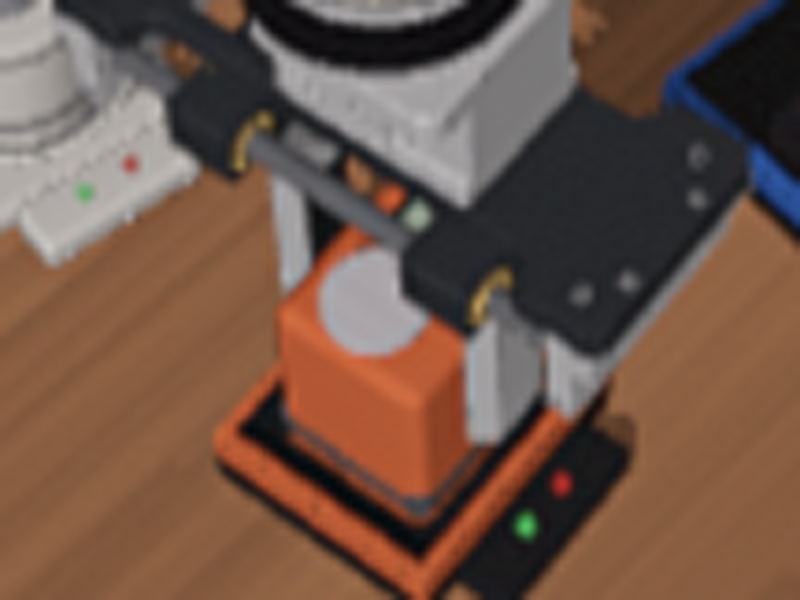

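Call:
move_arm:
  increments:
    - [[0,0,0,0.005,0,0,0],[0,0,0,0.01,0,0,0],[0,0,0,0.015,0,0,0],[0,0,0,0.015,0,0,0]]

```text
time: 18.18
tool_pos: [0.4666, 0.2742, 0.241]
ee_rot: [-3.141, 0.0, 1.686]
wrist_force: [-0.5, 0.1, -3.0]
width: 0.0519
```

Call:
move_arm:
  increments:
    - [[0,0,0,0.005,0,0,0],[0,0,0,0.01,0,0,0],[0,0,0,0.01,0,0,0]]

```text
time: 18.43
tool_pos: [0.4667, 0.2743, 0.2407]
ee_rot: [3.141, 0.0, 1.686]
wrist_force: [-1.3, -0.7, 1.2]
width: 0.0515
```

Call:
move_arm:
  increments:
    - [[0.4,0,0,0,0,0,0],[1,0,0,0,0,0,0],[1,0,0,0,0,0,0],[1,0,0,0,0,0,0],[1,0,0,0,0,0,0],[1,0,0,0,0,0,0]]

```text
time: 18.93
tool_pos: [0.4668, 0.2743, 0.2402]
ee_rot: [3.141, 0.0, 1.686]
wrist_force: [-0.1, 0.1, 0.5]
width: 0.0821
```

Call:
move_arm:
  increments:
    - [[1,0,0,-0.08,0,0,0],[1,0,0,-0.25,0,0,0],[1,0,0,-0.5,0,0,0],[1,0,0,-0.75,0,0,0],[1,0,0,-0.995,0,0,0],[1,0,0,-0.995,0,0,0]]

```text
time: 19.43
tool_pos: [0.4677, 0.2748, 0.3466]
ee_rot: [3.13, -0.004, 1.686]
wrist_force: [0.5, -0.3, 1.3]
width: 0.0938
```

```bash
python3 - <<'E'
from plan import *
obs()
for n in("top","side"):
  p,d=robot.snapshot(n)
  cv2.imwrite(f"pics/{n}5.png",cv2.resize(p[:,:,::-1],(800,600),interpolation=cv2.INTER_CUBIC))
plan((466.7,273.8,340,96.6),[(490,180,340,96.6,1,4),(515,85,340,96.6,1,4),(540,-10,340,96.6,1,4),(562,-105,340,100,1,4),(584,-200,330,106,1,4),(600.2,-288,300,108.5,1,6)])
E
```

```text
t 19.43 tcp [467.7 274.8 346.6] grasp [469.7 275.7 166.6] rpy [179.35  -0.21  96.61] F [ 0.5 -0.3  1.3] w 93.8
jaw 1 rows 4 d [-0.959  0.124  0.   ] rz -0.0 mm/row 24.2 deg/row 0.0 
jaw 1 rows 4 d [-0.972  0.139  0.   ] rz -0.0 mm/row 24.6 deg/row 0.0 
jaw 1 rows 4 d [-0.972  0.139  0.   ] rz -0.0 mm/row 24.6 deg/row 0.0 
jaw 1 rows 4 d [-0.969  0.109  0.   ] rz -0.038 mm/row 24.4 deg/row 0.85 
jaw 1 rows 4 d [-0.974  0.052  0.1  ] rz -0.067 mm/row 24.5 deg/row 1.5 
jaw 1 rows 6 d [-0.891 -0.087  0.3  ] rz -0.028 mm/row 15.7 deg/row 0.42
```

View pics/top5.png

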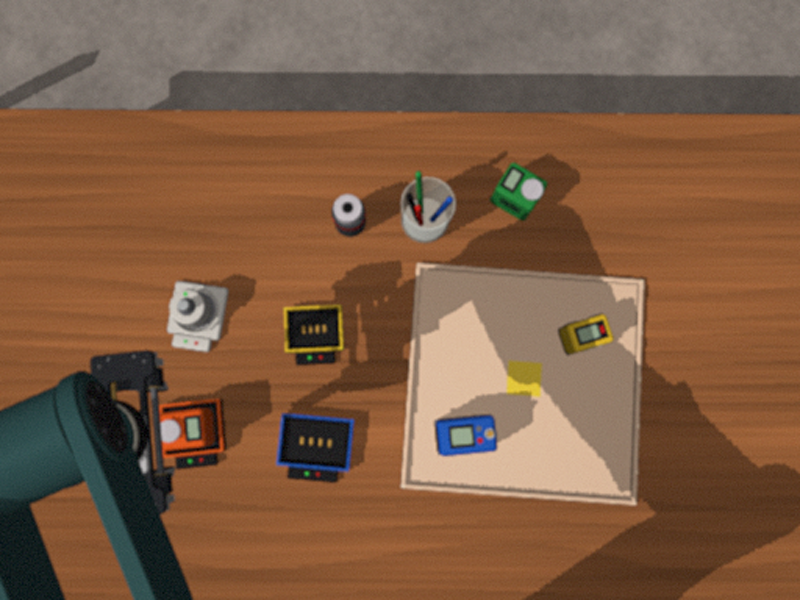

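Call:
move_arm:
  increments:
    - [[1,-0.24,0.031,0,0,0,0],[1,-0.48,0.062,0,0,0,0],[1,-0.72,0.093,0,0,0,0],[1,-0.959,0.124,0,0,0,0]]

```text
time: 19.87
tool_pos: [0.4896, 0.1795, 0.3374]
ee_rot: [-3.138, 0.001, 1.687]
wrist_force: [-0.1, -1.0, 0.5]
width: 0.0938
```

Call:
move_arm:
  increments:
    - [[1,-0.243,0.035,0,0,0,0],[1,-0.486,0.07,0,0,0,0],[1,-0.729,0.104,0,0,0,0],[1,-0.972,0.139,0,0,0,0]]

```text
time: 20.2
tool_pos: [0.5147, 0.0843, 0.3373]
ee_rot: [-3.138, -0.0, 1.686]
wrist_force: [-0.0, -0.2, 0.0]
width: 0.094
```

Call:
move_arm:
  increments:
    - [[1,-0.243,0.035,0,0,0,0],[1,-0.486,0.07,0,0,0,0],[1,-0.729,0.104,0,0,0,0],[1,-0.972,0.139,0,0,0,0]]

```text
time: 20.53
tool_pos: [0.5397, -0.0106, 0.3373]
ee_rot: [-3.138, -0.001, 1.686]
wrist_force: [1.3, 0.6, -0.4]
width: 0.0939
```

Call:
move_arm:
  increments:
    - [[1,-0.242,0.027,0,0,0,-0.009],[1,-0.485,0.055,0,0,0,-0.019],[1,-0.727,0.082,0,0,0,-0.028],[1,-0.969,0.109,0,0,0,-0.038]]

```text
time: 20.87
tool_pos: [0.5617, -0.1056, 0.3372]
ee_rot: [-3.138, -0.002, 1.746]
wrist_force: [0.8, 0.1, -0.4]
width: 0.0941
```

Call:
move_arm:
  increments:
    - [[1,-0.243,0.013,0.025,0,0,-0.017],[1,-0.487,0.026,0.05,0,0,-0.033],[1,-0.73,0.039,0.075,0,0,-0.05],[1,-0.974,0.052,0.1,0,0,-0.067]]

```text
time: 21.2
tool_pos: [0.5838, -0.2005, 0.327]
ee_rot: [-3.138, -0.003, 1.852]
wrist_force: [0.0, -0.1, -0.2]
width: 0.0939
```

Call:
move_arm:
  increments:
    - [[1,-0.223,-0.022,0.075,0,0,-0.007],[1,-0.445,-0.044,0.15,0,0,-0.014],[1,-0.65,-0.064,0.22,0,0,-0.021],[1,-0.8,-0.078,0.27,0,0,-0.025],[1,-0.891,-0.087,0.3,0,0,-0.028],[1,-0.891,-0.087,0.3,0,0,-0.028],[1,-0.891,-0.087,0.3,0,0,-0.028]]

```text
time: 21.78
tool_pos: [0.6003, -0.2873, 0.2988]
ee_rot: [-3.141, -0.002, 1.895]
wrist_force: [0.6, 0.1, 0.3]
width: 0.0941
```

Call:
move_arm:
  increments:
    - [[1,0,0,0.1,0,0,0],[1,0,0,0.25,0,0,0],[1,0,0,0.4,0,0,0],[1,0,0,0.55,0,0,0],[1,0,0,0.65,0,0,0],[1,0,0,0.72,0,0,0],[1,0,0,0.74,0,0,0],[1,0,0,0.74,0,0,0]]

```text
time: 22.45
tool_pos: [0.6004, -0.287, 0.2254]
ee_rot: [-3.141, -0.0, 1.896]
wrist_force: [0.2, 0.2, 0.4]
width: 0.0941
```

Call:
move_arm:
  increments:
    - [[0,0,0,0,0,0,0],[0,0,0,0,0,0,0],[0,0,0,0,0,0,0],[0,0,0,0,0,0,0],[0,0,0,0,0,0,0],[0,0,0,0,0,0,0],[0,0,0,0,0,0,0],[0,0,0,0,0,0,0]]

```text
time: 23.12
tool_pos: [0.6004, -0.2875, 0.2257]
ee_rot: [3.142, 0.0, 1.895]
wrist_force: [0.0, -0.4, 0.1]
width: 0.0443
```

```bash
python3 - <<'E'
from plan import *
obs()
p,d=robot.snapshot("side")
u,v=px("side",[.6,-.288,.05]);u,v=int(u),int(v)
cv2.imwrite("pics/grip3.png",cv2.resize(p[v-45:v+30,u-50:u+50,::-1],(800,600),interpolation=cv2.INTER_CUBIC))
plan((600.2,-288,326,108.5),[(602,-200,326,103,0,4),(604,-105,326,97,0,4),(607,0,326,93,0,4),(610,101.8,326,93,0,6)])
E
```

```text
t 23.12 tcp [ 600.4 -287.5  225.7] grasp [ 600.4 -287.5   45.7] rpy [180.     0.   108.58] F [ 0.  -0.4  0.1] w 44.3
jaw 0 rows 4 d [0.829 0.296 0.   ] rz 0.061 mm/row 22.0 deg/row 1.38 
jaw 0 rows 4 d [0.921 0.233 0.   ] rz 0.067 mm/row 23.8 deg/row 1.5 
jaw 0 rows 4 d [1.039 0.158 0.   ] rz 0.044 mm/row 26.3 deg/row 1.0  TOO FAR
jaw 0 rows 6 d [1.015 0.083 0.   ] rz 0.0 mm/row 17.0 deg/row 0.0  TOO FAR
```

View pics/grip3.png

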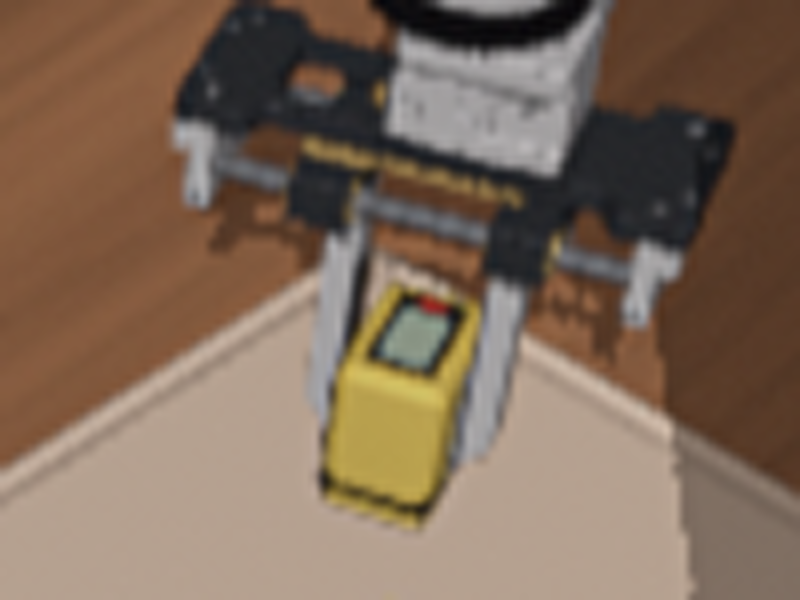

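Call:
move_arm:
  increments:
    - [[0,0,0,0,0,0,0],[0,0,0,0,0,0,0],[0,0,0,0,0,0,0]]

```text
time: 23.42
tool_pos: [0.6004, -0.2875, 0.2257]
ee_rot: [3.142, 0.0, 1.895]
wrist_force: [-0.4, -0.5, -0.2]
width: 0.0419
```

```bash
python3 - <<'E'
from plan import *
obs()
plan((600.2,-288,326,108.5),[(602,-210,326,103,0,4),(604,-120,326,97,0,4),(606,-30,326,93,0,4),(608,60,326,93,0,4),(610,101.8,326,93,0,6)])
E
```

```text
t 23.42 tcp [ 600.4 -287.5  225.7] grasp [ 600.4 -287.5   45.7] rpy [1.8000e+02 1.0000e-02 1.0858e+02] F [-0.4 -0.5 -0.2] w 41.9
jaw 0 rows 4 d [0.734 0.265 0.   ] rz 0.061 mm/row 19.5 deg/row 1.38 
jaw 0 rows 4 d [0.872 0.222 0.   ] rz 0.067 mm/row 22.5 deg/row 1.5 
jaw 0 rows 4 d [0.891 0.13  0.   ] rz 0.044 mm/row 22.5 deg/row 1.0 
jaw 0 rows 4 d [0.898 0.067 0.   ] rz 0.0 mm/row 22.5 deg/row 0.0 
jaw 0 rows 6 d [0.416 0.042 0.   ] rz 0.0 mm/row 7.0 deg/row 0.0
```

Call:
move_arm:
  increments:
    - [[0,0,0,-0.05,0,0,0],[0,0,0,-0.15,0,0,0],[0,0,0,-0.3,0,0,0],[0,0,0,-0.5,0,0,0],[0,0,0,-0.7,0,0,0],[0,0,0,-0.87,0,0,0],[0,0,0,-1,0,0,0],[0,0,0,-1,0,0,0]]

```text
time: 24.08
tool_pos: [0.6008, -0.2878, 0.3304]
ee_rot: [3.137, 0.006, 1.895]
wrist_force: [0.4, 0.2, -1.4]
width: 0.0418
```

Call:
move_arm:
  increments:
    - [[0,0.09,0.033,0,0,0,0.008],[0,0.25,0.09,0,0,0,0.02],[0,0.49,0.177,0,0,0,0.04],[0,0.734,0.265,0,0,0,0.061]]

```text
time: 24.42
tool_pos: [0.6017, -0.2092, 0.324]
ee_rot: [-3.14, -0.002, 1.796]
wrist_force: [0.4, 0.2, -2.7]
width: 0.0418
```

Call:
move_arm:
  increments:
    - [[0,0.218,0.055,0,0,0,0.017],[0,0.436,0.111,0,0,0,0.033],[0,0.654,0.166,0,0,0,0.05],[0,0.872,0.222,0,0,0,0.067]]

```text
time: 24.75
tool_pos: [0.6036, -0.1184, 0.3243]
ee_rot: [-3.139, -0.001, 1.693]
wrist_force: [-0.1, -0.5, -2.7]
width: 0.0422
```

Call:
move_arm:
  increments:
    - [[0,0.223,0.032,0,0,0,0.011],[0,0.446,0.065,0,0,0,0.022],[0,0.669,0.097,0,0,0,0.033],[0,0.891,0.13,0,0,0,0.044]]

```text
time: 25.08
tool_pos: [0.6055, -0.0283, 0.3243]
ee_rot: [-3.139, -0.0, 1.624]
wrist_force: [0.6, -0.1, -2.1]
width: 0.0417
```

Call:
move_arm:
  increments:
    - [[0,0.225,0.017,0,0,0,0],[0,0.45,0.034,0,0,0,0],[0,0.674,0.05,0,0,0,0],[0,0.898,0.067,0,0,0,0]]

```text
time: 25.42
tool_pos: [0.6074, 0.0616, 0.3243]
ee_rot: [-3.139, 0.0, 1.625]
wrist_force: [0.8, 0.5, -2.5]
width: 0.0419
```

Call:
move_arm:
  increments:
    - [[0,0.18,0.018,0,0,0,0],[0,0.31,0.031,0,0,0,0],[0,0.39,0.039,0,0,0,0],[0,0.416,0.042,0,0,0,0],[0,0.416,0.042,0,0,0,0],[0,0.416,0.042,0,0,0,0]]

```text
time: 25.92
tool_pos: [0.6098, 0.1016, 0.3254]
ee_rot: [-3.141, 0.001, 1.624]
wrist_force: [0.3, -1.3, -2.4]
width: 0.042
```

Call:
move_arm:
  increments:
    - [[0,0,0,0.1,0,0,0],[0,0,0,0.25,0,0,0],[0,0,0,0.4,0,0,0],[0,0,0,0.53,0,0,0],[0,0,0,0.63,0,0,0],[0,0,0,0.7,0,0,0],[0,0,0,0.74,0,0,0],[0,0,0,0.74,0,0,0]]

```text
time: 26.58
tool_pos: [0.6095, 0.1021, 0.2505]
ee_rot: [-3.14, 0.0, 1.625]
wrist_force: [0.5, -0.2, -2.2]
width: 0.0421
```

```bash
python3 - <<'E'
from plan import *
obs()
p,d=robot.snapshot("side")
u,v=px("side",[.61,.102,.05]);u,v=int(u),int(v)
cv2.imwrite("pics/hov6.png",cv2.resize(p[v-45:v+36,u-54:u+54,::-1],(800,600),interpolation=cv2.INTER_CUBIC))
E
```

```text
t 26.58 tcp [609.5 102.1 250.5] grasp [609.2 102.1  70.5] rpy [-1.799e+02  1.000e-02  9.309e+01] F [ 0.5 -0.2 -2.2] w 42.1
```

View pics/hov6.png

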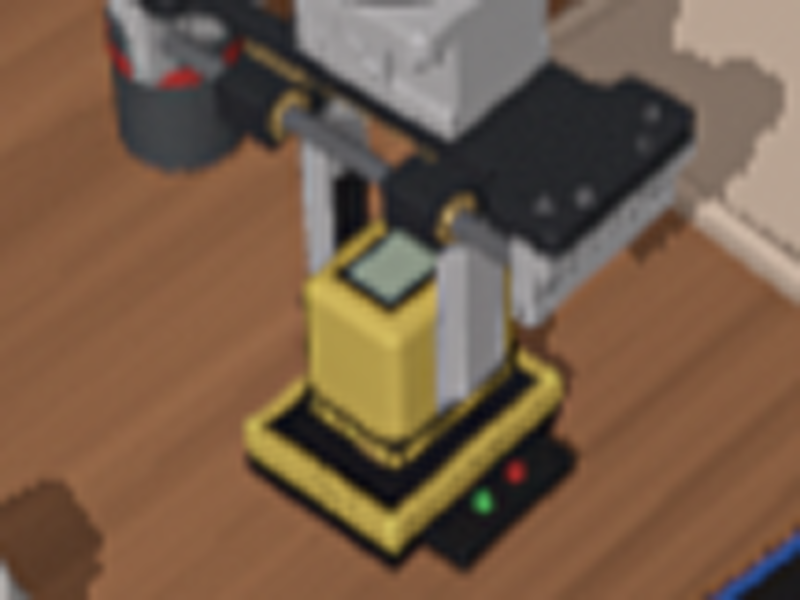

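Call:
move_arm:
  increments:
    - [[0,0,0,0.03,0,0,0],[0,0,0,0.06,0,0,0],[0,0,0,0.09,0,0,0],[0,0,0,0.11,0,0,0],[0,0,0,0.12,0,0,0],[0,0,0,0.13,0,0,0],[0,0,0,0.13,0,0,0]]

```text
time: 27.22
tool_pos: [0.6097, 0.1023, 0.2384]
ee_rot: [-3.141, 0.0, 1.625]
wrist_force: [-1.1, 0.3, -3.0]
width: 0.0419
```

```bash
python3 - <<'E'
from plan import *
obs()
p,d=robot.snapshot("side")
u,v=px("side",[.61,.102,.05]);u,v=int(u),int(v)
cv2.imwrite("pics/hov7.png",cv2.resize(p[v-45:v+36,u-54:u+54,::-1],(800,600),interpolation=cv2.INTER_CUBIC))
E
```

```text
t 27.22 tcp [609.7 102.3 238.4] grasp [609.6 102.3  58.4] rpy [-1.7998e+02  1.0000e-02  9.3100e+01] F [-1.1  0.3 -3. ] w 41.9
```

View pics/hov7.png

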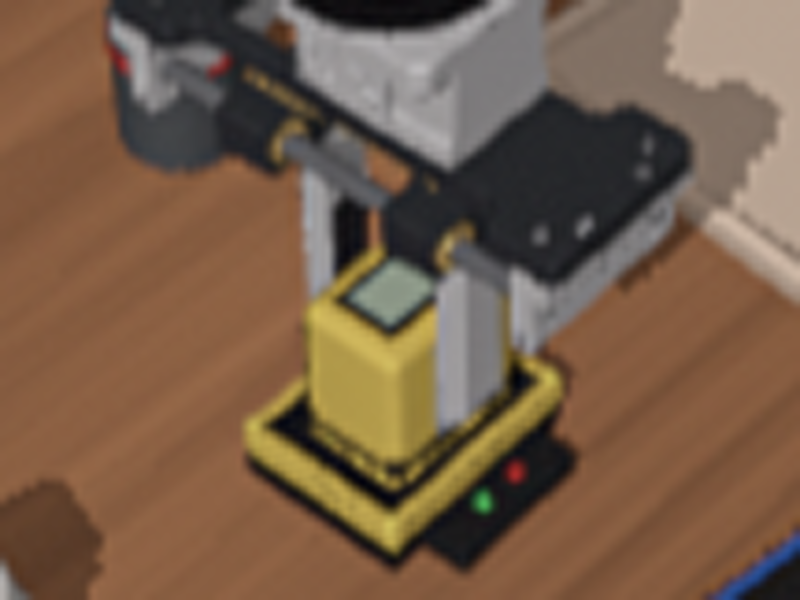

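Inside the pocket, about 4 mm above the floor. Creep down.

Call:
move_arm:
  increments:
    - [[0,0,0,0.005,0,0,0],[0,0,0,0.01,0,0,0],[0,0,0,0.015,0,0,0],[0,0,0,0.02,0,0,0],[0,0,0,0.025,0,0,0],[0,0,0,0.03,0,0,0],[0,0,0,0.03,0,0,0]]

```text
time: 27.85
tool_pos: [0.6097, 0.1023, 0.2355]
ee_rot: [-3.141, 0.0, 1.625]
wrist_force: [0.1, 0.5, -2.0]
width: 0.042
```

Call:
move_arm:
  increments:
    - [[0,0,0,0.005,0,0,0],[0,0,0,0.01,0,0,0],[0,0,0,0.01,0,0,0]]

```text
time: 28.1
tool_pos: [0.6097, 0.1023, 0.2347]
ee_rot: [3.142, 0.0, 1.625]
wrist_force: [-0.2, -0.9, -2.0]
width: 0.0423
```

Call:
move_arm:
  increments:
    - [[0,0,0,0.005,0,0,0],[0,0,0,0.01,0,0,0],[0,0,0,0.01,0,0,0]]

```text
time: 28.35
tool_pos: [0.6097, 0.1023, 0.2347]
ee_rot: [3.141, 0.0, 1.625]
wrist_force: [-2.7, -0.5, 3.2]
width: 0.042
```

Call:
move_arm:
  increments:
    - [[0.4,0,0,0,0,0,0],[1,0,0,0,0,0,0],[1,0,0,0,0,0,0],[1,0,0,0,0,0,0],[1,0,0,0,0,0,0],[1,0,0,0,0,0,0]]

```text
time: 28.85
tool_pos: [0.6098, 0.1023, 0.2334]
ee_rot: [-3.142, 0.0, 1.625]
wrist_force: [0.2, -0.3, -0.4]
width: 0.0719
```

Call:
move_arm:
  increments:
    - [[1,0,0,-0.08,0,0,0],[1,0,0,-0.25,0,0,0],[1,0,0,-0.5,0,0,0],[1,0,0,-0.75,0,0,0],[1,0,0,-1,0,0,0],[1,0,0,-1,0,0,0],[1,0,0,-1,0,0,0]]

```text
time: 29.43
tool_pos: [0.6101, 0.1023, 0.3364]
ee_rot: [3.136, -0.0, 1.625]
wrist_force: [-0.1, 0.5, -0.2]
width: 0.0941
```

```bash
python3 - <<'E'
from plan import *
obs()
for n in("top","side"):
  p,d=robot.snapshot(n); np.savez(f"{n}8.npz",p=p,d=d)
  cv2.imwrite(f"pics/{n}8.png",cv2.resize(p[:,:,::-1],(800,600),interpolation=cv2.INTER_CUBIC))
plan((610,101.8,334,93),[(555,22,334,93,1,4),(500,-58,334,94.5,1,4),(458.2,-113.6,310,94.5,1,6)])
plan((458.2,-113.6,333,94.5),[(455,-50,333,91,0,4),(450,30,333,87,0,4),(446.5,97,333,85.1,0,6)])
E
```

```text
t 29.43 tcp [610.1 102.3 336.4] grasp [611.1 102.4 156.4] rpy [179.69  -0.    93.1 ] F [-0.1  0.5 -0.2] w 94.1
jaw 1 rows 4 d [-0.768 -0.591 -0.   ] rz 0.0 mm/row 24.2 deg/row 0.0 
jaw 1 rows 4 d [-0.77  -0.591 -0.   ] rz -0.017 mm/row 24.3 deg/row 0.38 
jaw 1 rows 6 d [-0.521 -0.46   0.24 ] rz -0.0 mm/row 12.3 deg/row 0.0 
jaw 0 rows 4 d [0.637 0.018 0.   ] rz 0.039 mm/row 15.9 deg/row 0.88 
jaw 0 rows 4 d [ 0.801 -0.036 -0.   ] rz 0.044 mm/row 20.0 deg/row 1.0 
jaw 0 rows 6 d [ 0.667 -0.07  -0.   ] rz 0.021 mm/row 11.2 deg/row 0.32
```

View pics/side8.png

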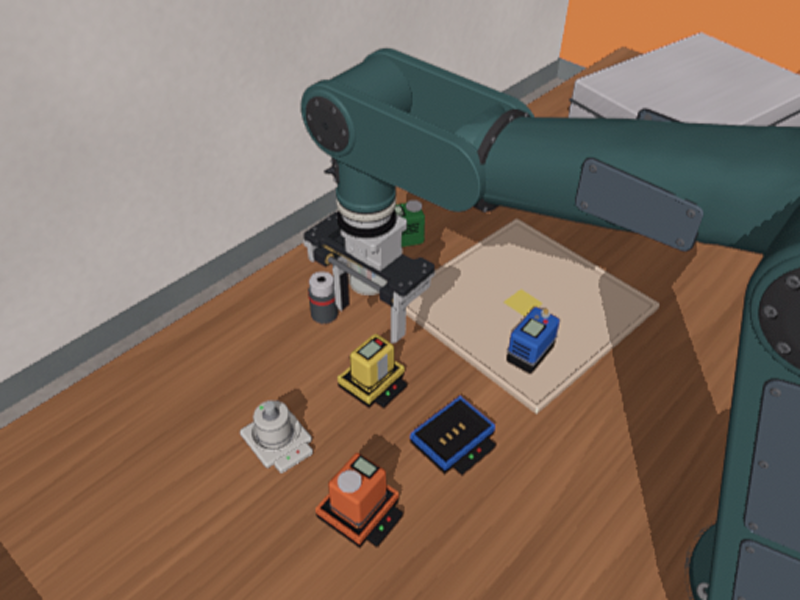

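Call:
move_arm:
  increments:
    - [[1,-0.192,-0.148,0,0,0,0],[1,-0.384,-0.296,0,0,0,0],[1,-0.576,-0.443,0,0,0,0],[1,-0.768,-0.591,0,0,0,0]]

```text
time: 29.87
tool_pos: [0.5538, 0.0218, 0.3309]
ee_rot: [-3.137, -0.0, 1.625]
wrist_force: [0.1, 0.2, 0.4]
width: 0.0942
```

Call:
move_arm:
  increments:
    - [[1,-0.192,-0.148,0,0,0,-0.004],[1,-0.385,-0.296,0,0,0,-0.008],[1,-0.577,-0.443,0,0,0,-0.013],[1,-0.77,-0.591,0,0,0,-0.017]]

```text
time: 30.2
tool_pos: [0.4987, -0.0584, 0.3312]
ee_rot: [-3.137, -0.001, 1.652]
wrist_force: [-0.6, -0.8, 0.5]
width: 0.0941
```

Call:
move_arm:
  increments:
    - [[1,-0.19,-0.168,0.09,0,0,0],[1,-0.35,-0.309,0.16,0,0,0],[1,-0.47,-0.415,0.22,0,0,0],[1,-0.521,-0.46,0.24,0,0,0],[1,-0.521,-0.46,0.24,0,0,0],[1,-0.521,-0.46,0.24,0,0,0]]

```text
time: 30.7
tool_pos: [0.4583, -0.1131, 0.3088]
ee_rot: [-3.14, -0.001, 1.651]
wrist_force: [0.3, 0.2, -0.2]
width: 0.0939
```

Call:
move_arm:
  increments:
    - [[1,0,0,0.1,0,0,0],[1,0,0,0.25,0,0,0],[1,0,0,0.4,0,0,0],[1,0,0,0.55,0,0,0],[1,0,0,0.67,0,0,0],[1,0,0,0.74,0,0,0],[1,0,0,0.77,0,0,0],[1,0,0,0.77,0,0,0]]

```text
time: 31.37
tool_pos: [0.4585, -0.1128, 0.2319]
ee_rot: [-3.14, -0.001, 1.653]
wrist_force: [0.4, -0.3, 0.3]
width: 0.094
```

Call:
move_arm:
  increments:
    - [[0,0,0,0,0,0,0],[0,0,0,0,0,0,0],[0,0,0,0,0,0,0],[0,0,0,0,0,0,0],[0,0,0,0,0,0,0],[0,0,0,0,0,0,0],[0,0,0,0,0,0,0],[0,0,0,0,0,0,0]]

```text
time: 32.03
tool_pos: [0.4585, -0.1134, 0.2328]
ee_rot: [3.141, 0.0, 1.652]
wrist_force: [-0.1, -0.2, 0.5]
width: 0.0501
```

```bash
python3 - <<'E'
from plan import *
obs()
p,d=robot.snapshot("side")
u,v=px("side",[.458,-.114,.05]);u,v=int(u),int(v)
cv2.imwrite("pics/grip4.png",cv2.resize(p[v-45:v+30,u-50:u+50,::-1],(800,600),interpolation=cv2.INTER_CUBIC))
E
```

```text
t 32.03 tcp [ 458.5 -113.4  232.8] grasp [ 458.6 -113.4   52.8] rpy [1.7996e+02 1.0000e-02 9.4630e+01] F [-0.1 -0.2  0.5] w 50.1
```

View pics/grip4.png

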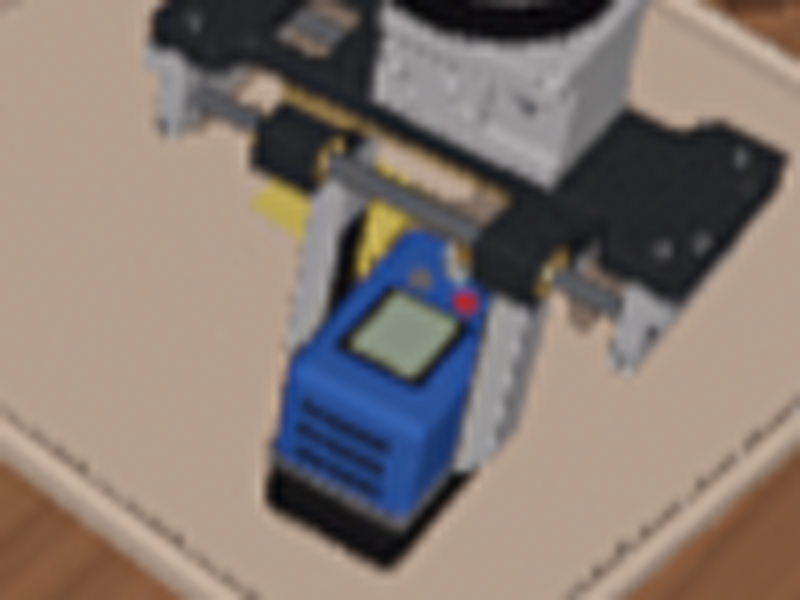

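Call:
move_arm:
  increments:
    - [[0,0,0,-0.05,0,0,0],[0,0,0,-0.15,0,0,0],[0,0,0,-0.3,0,0,0],[0,0,0,-0.5,0,0,0],[0,0,0,-0.7,0,0,0],[0,0,0,-0.87,0,0,0],[0,0,0,-1,0,0,0],[0,0,0,-1,0,0,0]]

```text
time: 32.75
tool_pos: [0.4588, -0.1135, 0.3361]
ee_rot: [3.136, 0.002, 1.652]
wrist_force: [1.0, 0.3, -4.2]
width: 0.0501
```

Call:
move_arm:
  increments:
    - [[0,0.08,0.002,0,0,0,0.005],[0,0.22,0.006,0,0,0,0.013],[0,0.43,0.012,0,0,0,0.026],[0,0.637,0.018,0,0,0,0.039]]

```text
time: 33.08
tool_pos: [0.4542, -0.0487, 0.3305]
ee_rot: [-3.137, -0.002, 1.588]
wrist_force: [-0.4, 0.6, -5.5]
width: 0.0497
```

Call:
move_arm:
  increments:
    - [[0,0.2,-0.009,0,0,0,0.011],[0,0.4,-0.018,0,0,0,0.022],[0,0.6,-0.027,0,0,0,0.033],[0,0.801,-0.036,0,0,0,0.044]]

```text
time: 33.42
tool_pos: [0.4489, 0.0318, 0.3306]
ee_rot: [-3.137, -0.0, 1.52]
wrist_force: [0.7, 0.0, -5.0]
width: 0.0499
```

Call:
move_arm:
  increments:
    - [[0,0.2,-0.021,0,0,0,0.006],[0,0.38,-0.04,0,0,0,0.012],[0,0.53,-0.056,0,0,0,0.017],[0,0.63,-0.066,0,0,0,0.02],[0,0.667,-0.07,0,0,0,0.021],[0,0.667,-0.07,0,0,0,0.021],[0,0.667,-0.07,0,0,0,0.021]]

```text
time: 34.0
tool_pos: [0.4458, 0.0973, 0.3316]
ee_rot: [-3.14, 0.001, 1.489]
wrist_force: [-0.7, 0.3, -5.4]
width: 0.05
```

Call:
move_arm:
  increments:
    - [[0,0,0,0.1,0,0,0],[0,0,0,0.25,0,0,0],[0,0,0,0.4,0,0,0],[0,0,0,0.53,0,0,0],[0,0,0,0.63,0,0,0],[0,0,0,0.7,0,0,0],[0,0,0,0.73,0,0,0],[0,0,0,0.73,0,0,0]]

```text
time: 34.67
tool_pos: [0.446, 0.097, 0.2588]
ee_rot: [-3.14, 0.0, 1.488]
wrist_force: [-0.7, -0.2, -4.7]
width: 0.0498
```

```bash
python3 - <<'E'
from plan import *
obs()
p,d=robot.snapshot("side")
u,v=px("side",[.447,.097,.05]);u,v=int(u),int(v)
cv2.imwrite("pics/hov8.png",cv2.resize(p[v-45:v+36,u-54:u+54,::-1],(800,600),interpolation=cv2.INTER_CUBIC))
E
```

```text
t 34.67 tcp [446.   97.  258.8] grasp [445.8  97.   78.8] rpy [-1.7992e+02  2.0000e-02  8.5240e+01] F [-0.7 -0.2 -4.7] w 49.8
```

View pics/hov8.png

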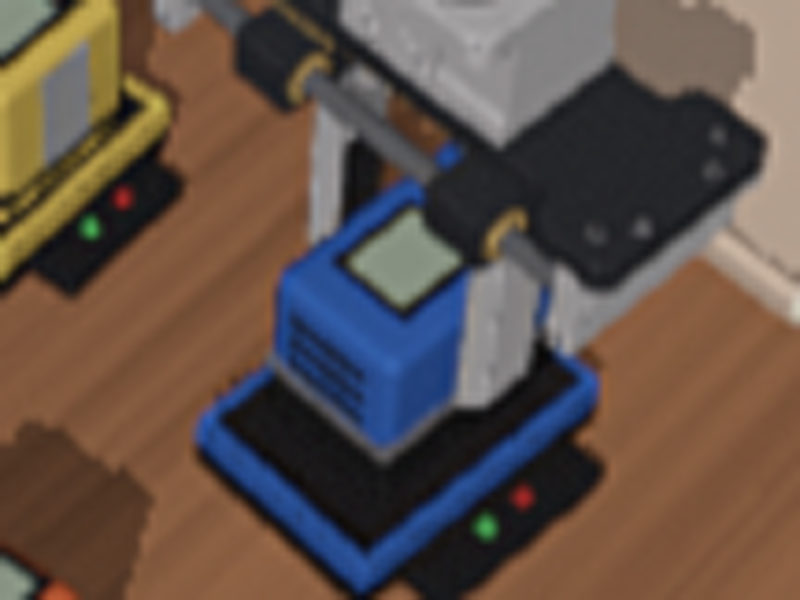

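Call:
move_arm:
  increments:
    - [[0,0,0,0.03,0,0,0],[0,0,0,0.06,0,0,0],[0,0,0,0.09,0,0,0],[0,0,0,0.11,0,0,0],[0,0,0,0.13,0,0,0],[0,0,0,0.14,0,0,0],[0,0,0,0.14,0,0,0]]

```text
time: 35.3
tool_pos: [0.4461, 0.0973, 0.2453]
ee_rot: [-3.141, 0.0, 1.488]
wrist_force: [0.1, -1.0, -5.8]
width: 0.05
```

```bash
python3 - <<'E'
from plan import *
obs()
p,d=robot.snapshot("side")
u,v=px("side",[.447,.097,.05]);u,v=int(u),int(v)
cv2.imwrite("pics/hov9.png",cv2.resize(p[v-45:v+36,u-54:u+54,::-1],(800,600),interpolation=cv2.INTER_CUBIC))
E
```

```text
t 35.3 tcp [446.1  97.3 245.3] grasp [446.   97.3  65.3] rpy [-1.7997e+02  1.0000e-02  8.5270e+01] F [ 0.1 -1.  -5.8] w 50.0
```

View pics/hov9.png

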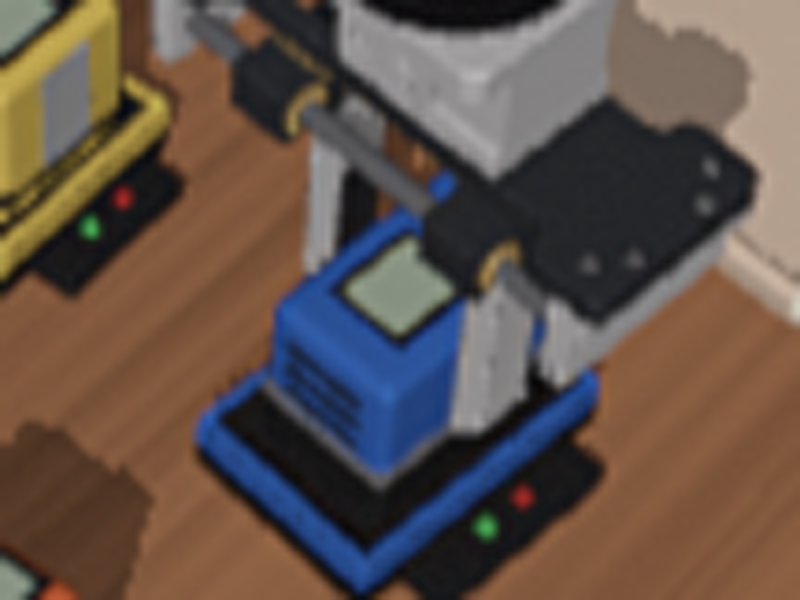

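Call:
move_arm:
  increments:
    - [[0,0,0,0.005,0,0,0],[0,0,0,0.01,0,0,0],[0,0,0,0.015,0,0,0],[0,0,0,0.02,0,0,0],[0,0,0,0.025,0,0,0],[0,0,0,0.03,0,0,0],[0,0,0,0.03,0,0,0]]

```text
time: 35.93
tool_pos: [0.4461, 0.0973, 0.2425]
ee_rot: [-3.141, 0.0, 1.488]
wrist_force: [-1.1, 0.3, -4.7]
width: 0.0499
```

Call:
move_arm:
  increments:
    - [[0,0,0,0.005,0,0,0],[0,0,0,0.01,0,0,0],[0,0,0,0.01,0,0,0]]

```text
time: 36.18
tool_pos: [0.4462, 0.0973, 0.2418]
ee_rot: [3.141, 0.0, 1.488]
wrist_force: [0.1, -0.1, -4.4]
width: 0.0497
```

Call:
move_arm:
  increments:
    - [[0,0,0,0.005,0,0,0],[0,0,0,0.01,0,0,0],[0,0,0,0.01,0,0,0]]

```text
time: 36.43
tool_pos: [0.4462, 0.0973, 0.2418]
ee_rot: [3.141, 0.0, 1.488]
wrist_force: [-3.2, -0.2, 5.2]
width: 0.0503
```

Call:
move_arm:
  increments:
    - [[0.4,0,0,0,0,0,0],[1,0,0,0,0,0,0],[1,0,0,0,0,0,0],[1,0,0,0,0,0,0],[1,0,0,0,0,0,0],[1,0,0,0,0,0,0]]

```text
time: 36.93
tool_pos: [0.4463, 0.0973, 0.2406]
ee_rot: [3.141, 0.0, 1.488]
wrist_force: [0.6, 0.3, -0.3]
width: 0.0799
```

Call:
move_arm:
  increments:
    - [[1,0,0,-0.08,0,0,0],[1,0,0,-0.25,0,0,0],[1,0,0,-0.5,0,0,0],[1,0,0,-0.75,0,0,0],[1,0,0,-1,0,0,0],[1,0,0,-1,0,0,0],[1,0,0,-1,0,0,0]]

```text
time: 37.52
tool_pos: [0.4466, 0.0974, 0.3427]
ee_rot: [3.137, -0.001, 1.488]
wrist_force: [-0.1, -0.2, -0.1]
width: 0.0944
```

Call:
move_arm:
  increments:
    - [[1,-0.25,0,0,0,0,0],[1,-0.5,0,0,0,0,0],[1,-0.75,0,0,0,0,0],[1,-1,0,0,0,0,0]]

```text
time: 37.85
tool_pos: [0.4372, -0.0031, 0.3387]
ee_rot: [-3.138, -0.0, 1.489]
wrist_force: [0.2, -0.4, -0.0]
width: 0.0941
```

Call:
move_arm:
  increments:
    - [[1,-0.25,0,0,0,0,0],[1,-0.5,0,0,0,0,0],[1,-0.75,0,0,0,0,0],[1,-1,0,0,0,0,0]]

```text
time: 38.18
tool_pos: [0.4289, -0.103, 0.3387]
ee_rot: [-3.138, -0.001, 1.488]
wrist_force: [0.4, -0.1, 0.2]
width: 0.0944
```

Call:
move_arm:
  increments:
    - [[1,-0.25,0,0,0,0,0],[1,-0.5,0,0,0,0,0],[1,-0.75,0,0,0,0,0],[1,-1,0,0,0,0,0],[1,-1,0,0,0,0,0],[1,-1,0,0,0,0,0]]

```text
time: 38.68
tool_pos: [0.4209, -0.2023, 0.3387]
ee_rot: [-3.138, -0.002, 1.486]
wrist_force: [-0.1, -0.1, -0.4]
width: 0.0937
```

```bash
python3 - <<'E'
from plan import *
obs()
for n in("top","side"):
  p,d=robot.snapshot(n); np.savez(f"{n}9.npz",p=p,d=d)
  cv2.imwrite(f"pics/{n}9.png",cv2.resize(p[:,:,::-1],(800,600),interpolation=cv2.INTER_CUBIC))
  w=cloud(n,d)
  # expected box tops: 12+box height ; tilt by plane fit
  for k,c,z in [("pump",(.4465,.097),.082),("gas",(.610,.1018),.078),("dust",(.4667,.2738),.082),("dose",(.637,.278),.062)]:
    m=(np.hypot(w[...,0]-c[0],w[...,1]-c[1])<.055)&(abs(w[...,2]-z)<.005);q=w[m]
    A=np.c_[q[:,:2]-q[:,:2].mean(0),np.ones(len(q))];s=np.linalg.lstsq(A,q[:,2],rcond=None)[0]
    r=cv2.minAreaRect((q[:,:2]*1000).astype(np.float32))
    print(n,k,len(q),"ztop",(np.median(q[:,2])*1000).round(1),"exp",z*1000,"tilt deg",np.degrees(np.hypot(*s[:2])).round(1),"rect",np.round(r[0],1),np.round(r[1],1),round(r[2],1))
  for k,c in(("pot",(.775,-.057)),("cal",(.775,.05)),("green",(.81,-.197))): 
    a=np.load(n+"0.npz")["p"].astype(int);u,v=px(n,[*c,.05]);u,v=int(u),int(v);print(k,abs(a-p.astype(int))[v-18:v+18,u-14:u+14].mean().round(2))
E
```

```text
t 38.68 tcp [ 420.9 -202.3  338.7] grasp [ 420.4 -201.9  158.7] rpy [-1.7982e+02 -1.2000e-01  8.5120e+01] F [-0.1 -0.1 -0.4] w 93.7
top pump 824 ztop 81.3 exp 82.0 tilt deg 0.1 rect [447.6  95. ] [78.9 48.9] 85.7
top gas 466 ztop 77.0 exp 78.0 tilt deg 0.6 rect [611.1  99.7] [58.9 41.4] 89.9
top dust 535 ztop 81.0 exp 82.0 tilt deg 0.2 rect [468.4 270.5] [50.9 61.8] 5.8
top dose 340 ztop 61.3 exp 62.0 tilt deg 0.3 rect [637.8 274.8] [48.9 47.5] 46.0
pot 2.4
cal 2.66
green 2.79
side pump 593 ztop 80.3 exp 82.0 tilt deg 1.0 rect [444.2  98.3] [78.9 49. ] 86.8
side gas 257 ztop 75.5 exp 78.0 tilt deg 0.6 rect [605.9 102.7] [39.5 56.7] 2.2
side dust 486 ztop 80.6 exp 82.0 tilt deg 0.6 rect [464.  275.3] [51.  61.9] 5.3
side dose 253 ztop 60.4 exp 62.0 tilt deg 0.4 rect [634.4 277.5] [46.9 48.3] 34.5
pot 0.87
cal 0.88
green 0.84
```

View pics/top9.png

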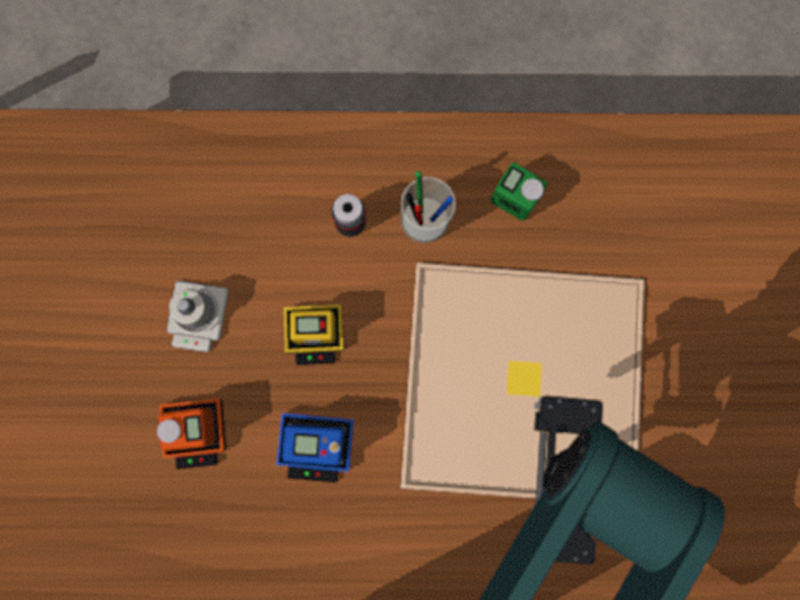

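View pics/side9.png

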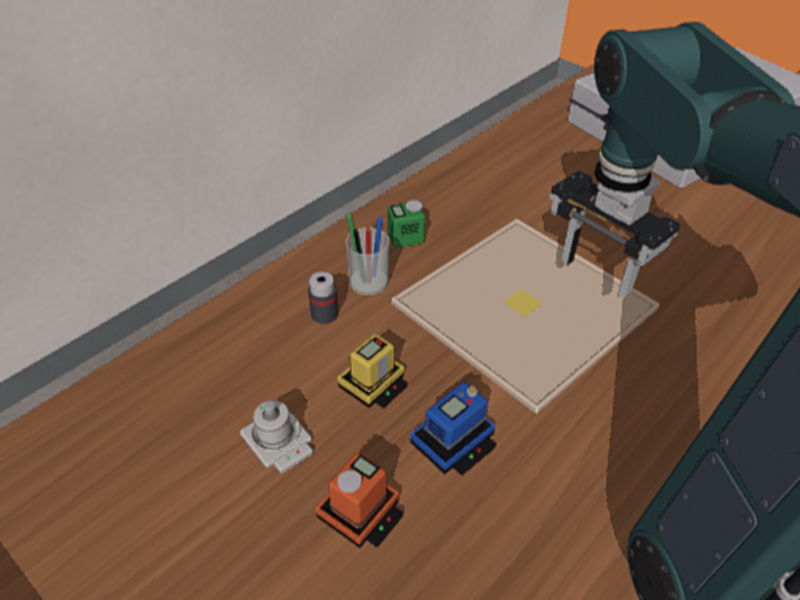

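```bash
python3 -c "
from bench import robot
print(robot.close_job())"
```

```text
the job is handed in; nothing more can be done
None
```

All four instruments are standing in their own docks, and the job was handed in at about 38.7 s of the 106 s allowed. I placed them in the order dosimeter, dust monitor, gas detector, pump. Each was lifted upright and lowered in about 1 mm steps until the wrist force showed it touching the dock floor (about 5 N at most), then released.

**Last checks that agree:**
- **Seating:** each box top in the overhead camera is within about 1 mm of the fully home height. The TCP height at contact also matched the expected height for each.
- **Upright:** measured tilt is 1° or less for all four.
- **Left alone:** the calibrator, pen pot and green look-alike show no visible change from the first pictures. The gripper is open and clear over the tray.

**Disagreements:**
- **Sideways position:** the two cameras differ by about 3–6 mm. I used their average, which fitted the fingertip positions seen in the side camera.
- **Height:** the side camera reads all box tops 1.4–2.5 mm low. It showed a similar offset on the tray, so I took it as calibration error.

No check failed.

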